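# Hook the key tray forward from the deep entry shelf

## Task

The open key tray has been pushed too far back in the slatted entry shelf to reach by hand. Take the reach hook off its rest, hook it over the tray's front wall and drag the tray forward until it is square and snug against the cork buffer on the raised lip at the shelf's front edge, keeping a steady, moderate pull on it there for a moment (about 10 N against the buffer, and never more than 18 N on the hook). Then unhook it and lay the reach hook back in its rest; touch the tray only with the hook, and leave the closed box and everything else where they are.

Things in the scene. Friction and masses are not known exactly. Their poses are not given: they have to be found in the camera images.
- shelf: Fixed maple shelf on the table, 260 deep (x) x 420 wide (y) x 184 mm high, open at back and sides. Origin: centre of its footprint at table height; x points in, away from its open front; z up. Board's top 30 mm up. Posts 18 x 15 mm at x -80 and +120, y +-202 mm. The tray stands on one side (centre near y = +100 or -100 mm), the closed box on the other.
- lip: The shelf's raised front lip, rigid, fixed to the shelf: a strip 12 mm thick (x), 420 mm long (y), rising 24 mm above the board, along the board's front edge. It carries on its inner side a firm cork buffer strip, 400 mm long, from 3 to 21 mm above the board, which stops the tray. The buffer is screw-set to stand out somewhere between 2 and 10 mm; how far is not measured: feel for it (stiff: some 6 N per mm in all). Origin: centre of its underside; axes as the shelf's.
- lip_face (a point): Point on the lip's inner face (towards the tray; the buffer stands out 2 to 10 mm beyond it), at mid length, at the board's surface; axes as the shelf's (x into the shelf).
- tray: Loose open wooden tray with keys in it, 120 (x) x 130 (y) x 55 mm high, walls and floor 6 mm thick. Origin: centre of its underside; x to its rear, z up. 0.5 to 0.85 kg, friction not known: some 1 to 5 N to drag. Starts 45 to 80 mm behind the lip, a little askew. Only the buffer stops it; a pull at mid-wall then turns it square, too high or hard a pull tips it forward over the lip.
- tray_front (a point): Middle of the tray's front outer face at its lower edge.
- tray_rim (a point): Middle of the top of the tray's front wall, the wall to hook over: 6 mm thick, 55 mm above the board; the tray is free inside for 49 mm below this and 60 mm behind it.
- lidbox: Bystander: closed wooden box with a flat lid and a small knob, 124 x 124 x 80 mm, beside the tray on the shelf. Leave it.
- hook: Reach hook, 0.16 kg. Origin: centre of its wooden handle; x runs from handle along the rod, z up. Handle 120 x 24 (y) x 28 mm (z); steel rod 8 mm thick on its axis out to x = 165 mm, there bent down, the bent end reaching 39 mm below the axis. Grip across y at mid-handle, firmly (60 N or more): the pull acts 165 mm ahead and 30 mm below. The tray can turn about the round rod.
- hook_tip (a point): Lower end of the hook's bent part, at (0.165, 0, -0.039) in the hook's frame.
- rest: Fixed stand of the hook: base 200 x 70 x 12 mm, two uprights 15 mm thick with open-topped notches: at x -49 mm under the handle's tail (34 mm wide, floor 51 mm up) and at x +92 mm under the rod (20 mm wide, floor 61 mm up); cheeks 12 mm above the notch floors. Origin: at table height below the handle's middle; x along the hook lying in it.
- rest_seat (a point): Where the centre of the hook's handle lies when it is in its rest, 65 mm above the table; axes as the rest's (the hook's x along its x).
- cup: Bystander: grey ceramic trinket cup, 72 mm wide, 60 mm high. Origin at its underside.
- shoehorn: Bystander: silver-plated shoehorn lying flat, 170 x 40 x 10 mm. Origin near its middle.
- key: Bystander: copper mailbox key lying flat, 60 mm long, 4 mm thick.
- fob: Bystander: green enamel keyring fob lying flat, 62 mm long, 6 mm thick.
- brush: Bystander: shoe brush, 150 x 45 x 36 mm.
- polish: Bystander: low round polish tin, 60 mm wide, 30 mm high.
- roof_front (a point): Middle of the lower front edge of the shelf's roof, 40 mm behind the board's front edge, 170 mm above the table. The roof is four slats along y, each 14 x 14 mm, 65 mm centre to centre, so the tray shows between them but cannot be reached.
Mind the look-alikes: they are no part of the job. What is shaped like the rest but blue or turquoise is not meant.

How it is judged:
By the outcome, as a careful person would: the job done as asked, in the order asked, and still so for the second after the job is handed in, with the robot touching nothing.
It also fails if it takes over 72 s, if anything falls off the work surface, if the arm or the gripper's body presses on something with over 40 N, if the wrist force passes 120 N, or if a joint passes its speed limit or range.

## Robot

A 6-joint arm with a two-finger parallel gripper is mounted at the origin on the work surface. World frame = base frame: x ahead of the robot, y to its left, z up, the work surface at z = 0. Lengths are in m, angles in rad, forces in N, time in s.
With the tool pointing down it reaches from about 0.2 to 0.875 m from the base axis. Payload 3.4 kg.
Tool frame: the origin (TCP) lies between the finger pads; the fingertips stand 25 mm ahead of it and the grasp point (between the pads) lies 6 mm ahead of it; x points along the fingers, z is the direction in which the jaws open and shut, and the axes are right-handed (so a half turn about x gives the same grasp; the last joint's range is limited). The gripper opens to 94 mm and grips with 3 to 60 N. Pads are 16 mm wide; open, the fingers measure 119 mm over their backs; the gripper's body (75 mm by 177 mm) begins 78 mm behind the grasp point.
Start: joints at [1.184, 0.276, 1.505, -0, 1.361, -0.121], TCP at [0.151, 0.555, 0.23] pointing down, gripper open.
Joint ranges: [-2.89, 2.89], [-0.75, 2.08], [0.22, 2.7], [-1.18, 4.32], [0.11, 2.71], [-2.7, 2.7]. Speed limits (rad/s): [2.57, 2.57, 3.14, 3.14, 3.14, 3.14].

## Interface

Orientations are given as a 3x3 rotation matrix whose columns are the frame's x, y, z axes.
In Python, from cell import arm gives the robot as it stands.
- The arm moves only by the tool apply_moves, never from a script. Its argument "steps" is a list of rows, each a list of 3 entries, a list of its own where there are three numbers: the turn, a rotation vector about the tool's x, y, z in degrees, then the shift along the tool's x, y, z in cm, then the opening in per cent of the stroke, from 0 (shut) to 100 (fully open). In form: [[[rx, ry, rz], [x, y, z], gripper], ...]. A call has 1 to 10 rows; each row is the pose to reach, as a shift and turn from the pose commanded when the call began, along the tool's axes at that moment; what a row does not reach only later rows make up. A row lasts 1/10 s, in which the tool goes at most 50 mm and 8.59 degrees, less where a joint would pass 70% of its speed; a pose out of reach is approached as far as the arm can. A call with a gripper value outside its range is refused whole. The fingers move at their own pace and stop on an object; the grip force is fixed at half the most. Time passes only in rows, so rows that repeat a pose let the fingers close. It gives the time, the measured TCP pose, the force and the opening at its end, in the units of the state.
- arm.sense(): the state, without advancing time (a new reading comes with each control period).
- arm.camera(name): name is "scene" or "top" or "wrist"; returns a dict with "frame" (480x640x3 uint8, red, green, blue), "fx", "fy", "cx", "cy" (pixels), "R" (3x3) and "t" (3): a world point X has camera coordinates R X + t; the wrist camera has in their place "hand_eye" (4x4, takes a point from camera to tool coordinates, whose origin is the TCP and whose axes are the tool frame's). Camera axes: x right, y down, z forward; pixel columns grow to the right and rows downward; lengths in m; the calibration is good to about 2 mm. A picture is of the moment at which its call begins: read the wrist's pose just before it. There is no depth.
- arm.finish_job(): hands the job in, once; it reports no verdict.
The state is a dict: "clock": time; "qpos": joint angles; "qvel": joint speeds; "joint_efforts": joint torques, N m; "eef_pos": TCP position; "tcp_rot": TCP orientation; "contact_force": force on the tool from outside, world axes, zero at the start; "wrist_torque": the same for the moment, N m; "finger_gap": finger opening in m.
Only numpy, scipy, OpenCV 4.12 (cv2) and the standard library are available. Lean on these libraries where they do the work, as an engineer would, in place of code of your own. Each camera call takes 0.05 s, during which the arm holds its last target.

## Working session

There is one attempt and no reset: what is moved stays moved. The work goes in short steps, Python scripts to look and compute and a tool call to move; the robot and the scene stay as the last step left them, time stands still between calls to the robot, and variables do not carry over. Pictures are saved under pics/ and viewed, and the job is handed in when it is done.

Besides the shell and the picture viewer there is one more tool, called after ">>>" as a command line: name --argument value ..., lists and objects as JSON in quotes. apply_moves: Moves the arm, as the interface text tells. Its arguments: {"type":"object","properties":{"steps":{"type":"array","items":{"type":"array"}}},"required":["steps"]}

```bash
ls; mkdir -p pics
python3 - <<'E'
from cell import arm
import cv2,numpy as np
s=arm.sense(); print(s['clock'],s['eef_pos'],s['tcp_rot'],s['finger_gap'])
for n in ['scene','top','wrist']:
    c=arm.camera(n); cv2.imwrite(f'pics/{n}0.png',c['frame'][:,:,::-1])
    print(n,{k:(np.round(v,4).tolist() if k!='frame' else 0) for k,v in c.items()})
E
```

```text
pics
0.0 [0.15086552 0.55431011 0.22960449] [[-6.68769611e-04 -9.64875247e-01  2.62707652e-01]
 [-1.69335482e-03  2.62708427e-01  9.64873782e-01]
 [-9.99998343e-01  2.00420993e-04 -1.80956757e-03]] 0.09415068860112742
scene {'frame': 0, 'fx': 457.1093, 'fy': 457.1093, 'cx': 316.6382, 'cy': 237.6308, 'R': [[0.276, 0.961, 0.0171], [0.7536, -0.2053, -0.6244], [-0.5966, 0.1853, -0.7809]], 't': [-0.1115, -0.2981, 1.4543]}
top {'frame': 0, 'fx': 467.1639, 'fy': 467.1639, 'cx': 327.8239, 'cy': 230.2446, 'R': [[-0.0286, -0.9994, -0.0175], [-0.9883, 0.0309, -0.1493], [0.1498, 0.013, -0.9886]], 't': [0.0129, 0.5282, 1.4264]}
wrist {'frame': 0, 'fx': 389.6318, 'fy': 389.6318, 'cx': 325.368, 'cy': 244.7434, 'hand_eye': [[0.0008, -0.2692, 0.9631, -0.1531], [-0.001, -0.9631, -0.2692, 0.079], [1.0, -0.0007, -0.0011, -0.0004], [0.0, 0.0, 0.0, 1.0]]}
```

View pics/scene0.png

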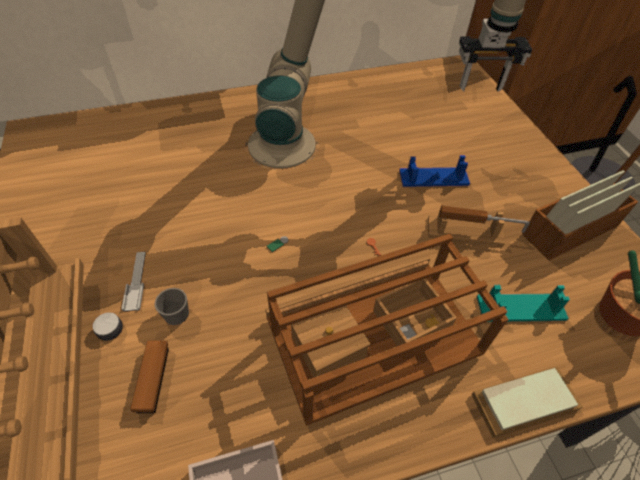

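View pics/top0.png

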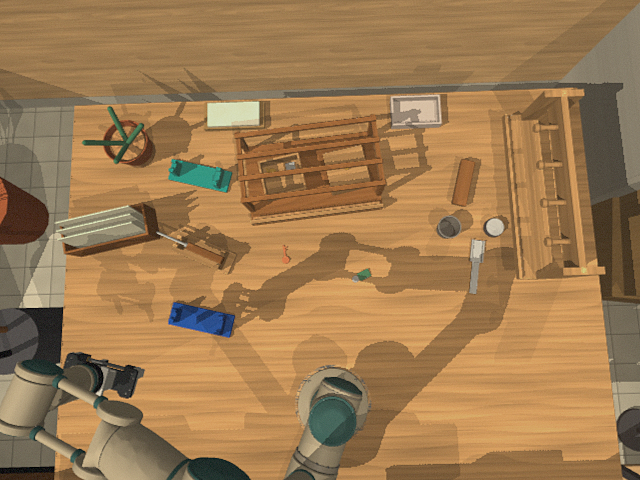

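View pics/wrist0.png

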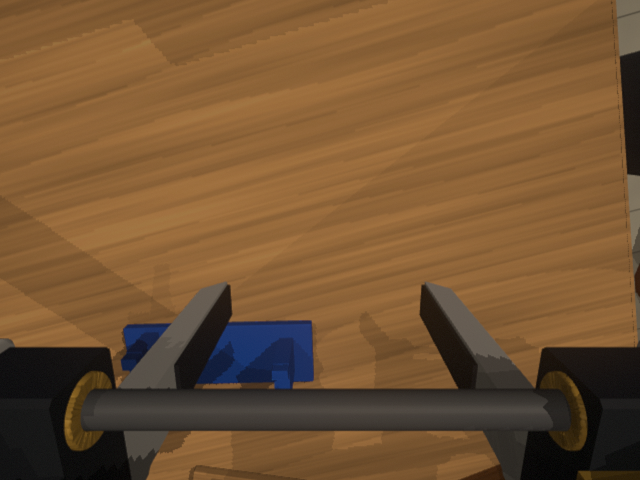

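The scene view shows the hook on its wooden rest (handle around 465,215, rod to 528,220), the shelf with the tray at (415,310) and the closed box at (330,335). The top view shows the hook at (158..228, 233..262) and the tray at (280,175). The blue rest (435,175) and turquoise rest (530,305) are look-alikes, so I use the wooden one. Next, enlarged crops.

Run:
```python
import cv2,numpy as np
s=cv2.imread('pics/scene0.png');t=cv2.imread('pics/top0.png')
def crop(im,x,y,w,h,k,n): cv2.imwrite(n,cv2.resize(im[y:y+h,x:x+w],None,fx=k,fy=k,interpolation=cv2.INTER_CUBIC))
crop(s,425,190,130,75,6,'pics/c_s_hook.png')
crop(t,140,215,110,65,7,'pics/c_t_hook.png')
crop(t,230,105,160,120,5,'pics/c_t_shelf.png')
crop(s,260,225,250,195,3.2,'pics/c_s_shelf.png')
```

```text
(no output)
```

View pics/c_s_hook.png

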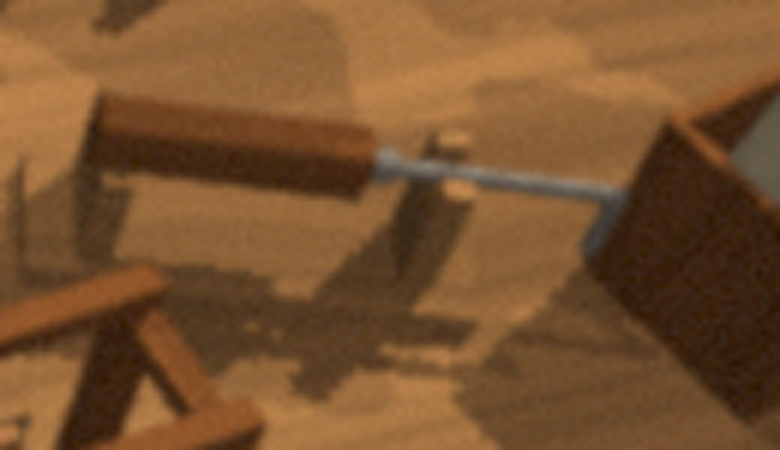

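View pics/c_t_hook.png

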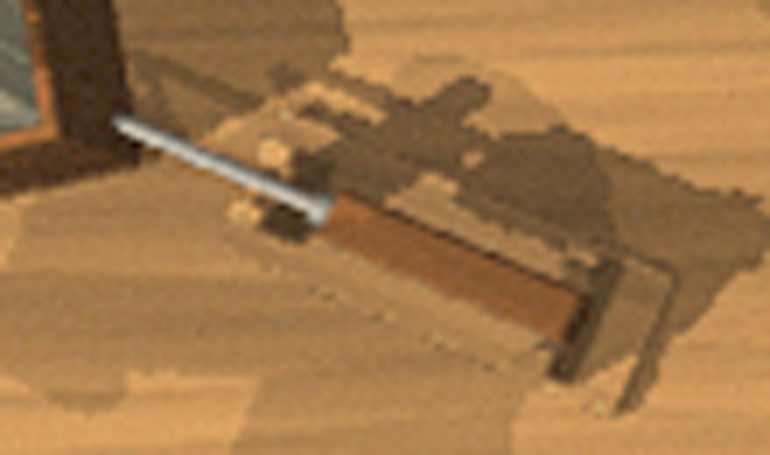

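View pics/c_t_shelf.png

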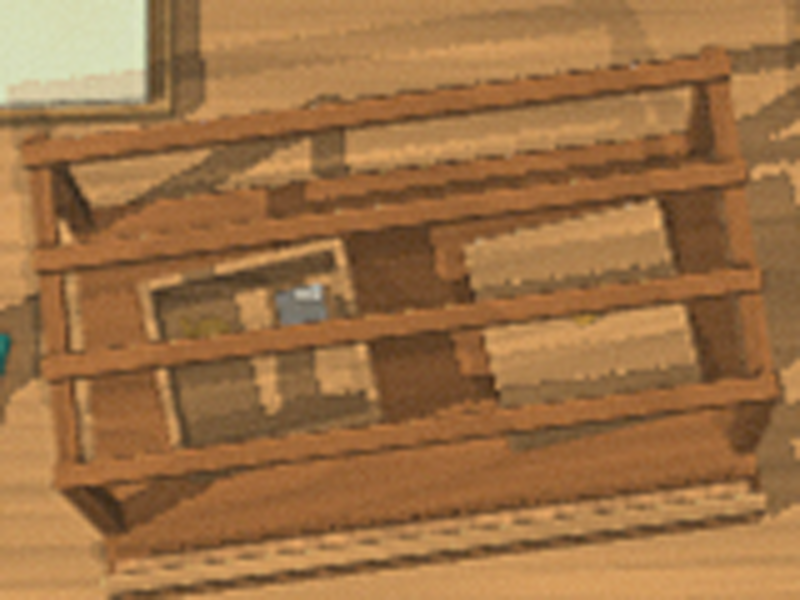

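View pics/c_s_shelf.png

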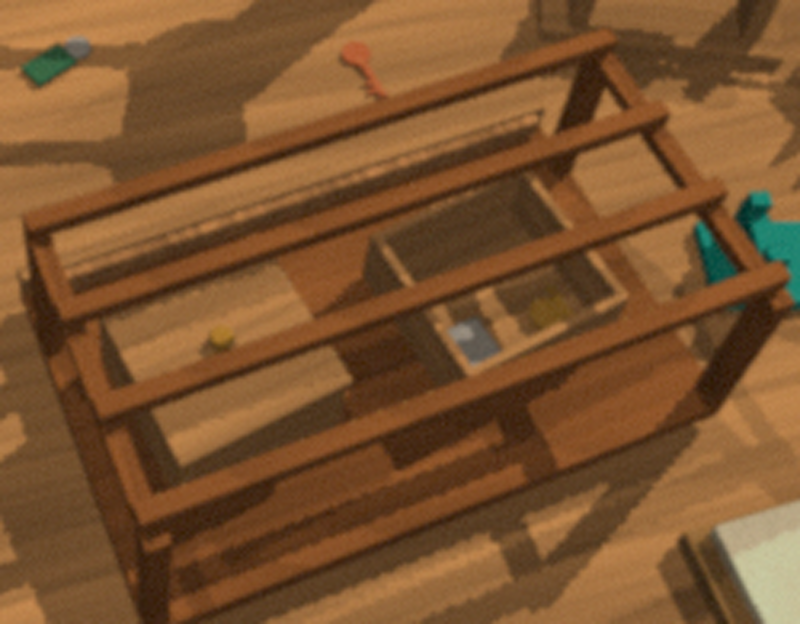

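The top crop confirms it: brown handle, steel rod and bend lying in the wood-coloured rest, which is neither the blue nor the turquoise one. Now I triangulate rough points.

```bash
cat > h.py <<'E'
import numpy as np, cv2
from cell import arm
def snap(name,fn=None):
    s=arm.sense(); c=arm.camera(name)
    if name=='wrist':
        H=np.array(c['hand_eye']); Rt=np.array(s['tcp_rot']); p=np.array(s['eef_pos'])
        Rcw=Rt@H[:3,:3]; o=Rt@H[:3,3]+p
        c['R']=Rcw.T; c['t']=-Rcw.T@o
    if fn:
        cv2.imwrite(fn,c['frame'][:,:,::-1]); np.savez(fn[:-4]+'.npz',**{k:c[k] for k in('fx','fy','cx','cy','R','t')})
    return c
def ray(c,px):
    R=np.array(c['R']);t=np.array(c['t']);o=-R.T@t
    d=R.T@np.array([(px[0]-c['cx'])/c['fx'],(px[1]-c['cy'])/c['fy'],1]);return o,d/np.linalg.norm(d)
def plane(c,px,z):
    o,d=ray(c,px);return o+d*(z-o[2])/d[2]
def tri(*obs):
    A=np.zeros((3,3));b=np.zeros(3);L=[]
    for c,px in obs:
        o,d=ray(c,px);P=np.eye(3)-np.outer(d,d);A+=P;b+=P@o;L.append((o,P))
    X=np.linalg.solve(A,b);return X,[float(np.linalg.norm(P@(X-o)))for o,P in L]
def proj(c,X):
    q=np.array(c['R'])@X+np.array(c['t']);return np.array([c['fx']*q[0]/q[2]+c['cx'],c['fy']*q[1]/q[2]+c['cy']])
E
python3 - <<'E'
from h import *
np.set_printoptions(precision=4,suppress=True)
S=snap('scene','pics/scene1.png');T=snap('top','pics/top1.png')
s=lambda x,y:(425+x/6,190+y/6);t=lambda x,y:(140+x/7,215+y/7)
print('junc',tri((S,s(382,163)),(T,t(325,212))))
print('bend',tri((S,s(618,193)),(T,t(118,122))))
print('tailtop',tri((S,s(98,112)),(T,t(573,318))))
print('plane junc',plane(T,t(325,212),.065),'bend',plane(T,t(118,122),.065),'tail',plane(T,t(573,318),.079))
t=lambda x,y:(230+x/5,105+y/5); s=lambda x,y:(260+x/3.2,225+y/3.2)
print('lip L,R outer', plane(T,t(112,595),.054),plane(T,t(768,515),.054))
print('lip inner', plane(T,t(108,568),.054),plane(T,t(762,488),.054))
print('roof slat front edge corners', plane(T,t(65,485),.184),plane(T,t(778,398),.184), 'back',plane(T,t(25,148),.184),plane(T,t(722,55),.184))
print('tray rim corners',plane(T,t(150,290),.085),plane(T,t(342,243),.085),plane(T,t(180,447),.085),plane(T,t(380,412),.085))
E
```

```text
junc (array([0.4932, 0.4385, 0.059 ]), [0.00256717337211134, 0.0025671733721112865])
bend (array([0.5359, 0.5306, 0.059 ]), [0.001317180747535331, 0.0013171807475354349])
tailtop (array([0.4416, 0.3252, 0.0698]), [0.0022542257592245564, 0.002254225759224602])
plane junc [0.4912 0.4342 0.065 ] bend [0.5342 0.5271 0.065 ] tail [0.4398 0.3208 0.079 ]
lip L,R outer [0.5532 0.2318 0.054 ] [ 0.5909 -0.1793  0.054 ]
lip inner [0.5704 0.2342 0.054 ] [ 0.6083 -0.1763  0.054 ]
roof slat front edge corners [0.5958 0.2355 0.184 ] [ 0.6334 -0.1739  0.184 ] back [0.798  0.2587 0.184 ] [ 0.8405 -0.1509  0.184 ]
tray rim corners [0.7399 0.2017 0.085 ] [0.7662 0.0814 0.085 ] [0.6392 0.1839 0.085 ] [0.6572 0.06   0.085 ]
```

Rough result: hook axis at about 65.6° yaw with the handle centre near (0.466, 0.378), shelf yaw about 5.2°, and tray yaw about 10° with its rim middle near (0.65, 0.12). The heights read a few mm low, so I'll refine them with the wrist camera. Helper for the move numbers:

```bash
cat >> h.py <<'E'
from scipy.spatial.transform import Rotation as Ro
def Rdown(yawz,pitch=0):  # tool x down, z at yaw
    a=np.radians(yawz);z=np.array([np.cos(a),np.sin(a),0]);x=np.array([0,0,-1.]);return np.c_[x,np.cross(z,x),z]
def to(pos,R):
    s=arm.sense();R0=np.array(s['tcp_rot'])
    rv=Ro.from_matrix(R0.T@R).as_rotvec(degrees=True);d=R0.T@(np.array(pos)-s['eef_pos'])*100
    print('turn',np.round(rv,2).tolist(),'shift cm',np.round(d,2).tolist(),'clk',s['clock'])
E
python3 - <<'E'
from h import *
to((.466,.378,.2),Rdown(155.6))
E
```

```text
turn [-80.83, -0.03, -0.03] shift cm [3.01, -35.04, -8.76] clk 0.25
```

>>> apply_moves --steps '[[[-80.8,0,0],[3.0,-35.0,-8.8],100],[[-80.8,0,0],[3.0,-35.0,-8.8],100],[[-80.8,0,0],[3.0,-35.0,-8.8],100],[[-80.8,0,0],[3.0,-35.0,-8.8],100],[[-80.8,0,0],[3.0,-35.0,-8.8],100],[[-80.8,0,0],[3.0,-35.0,-8.8],100],[[-80.8,0,0],[3.0,-35.0,-8.8],100],[[-80.8,0,0],[3.0,-35.0,-8.8],100],[[-80.8,0,0],[3.0,-35.0,-8.8],100],[[-80.8,0,0],[3.0,-35.0,-8.8],100]]'

```text
clock: 1.25
eef_pos: [0.4669, 0.3768, 0.1999]
tcp_rot: [[-0.001, -0.411, -0.912], [-0.0, -0.912, 0.411], [-1.0, 0.001, 0.001]]
contact_force: [-0.1, -0.2, -0.6]
finger_gap: 0.0943
```

Run:
```python
from h import *
snap('wrist','pics/w1.png'); s=arm.sense();print(s['clock'],s['eef_pos'],s['qvel'],s['contact_force'])
```

```text
1.3 [0.46640599 0.37725606 0.19999013] [ 0.01735371 -0.00583138  0.00378703  0.0021391  -0.00036484  0.27147017] [ 0.73381118  0.6117552  -0.80187839]
```

View pics/w1.png

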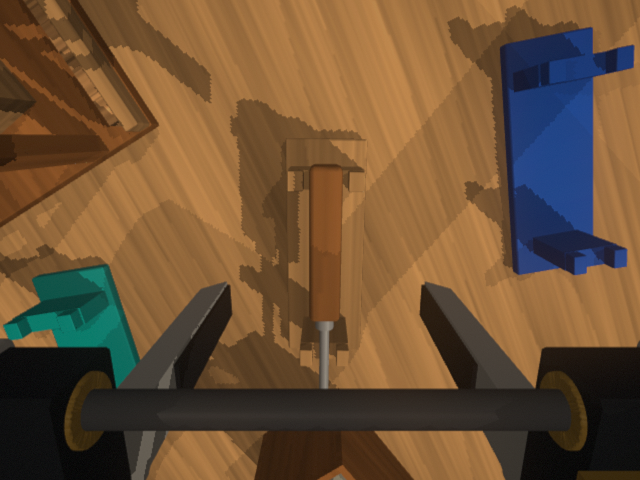

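The wrist view is well aligned, with the handle (310..341, 166..322) vertical in the image and the rod below it. I'll settle and take pictures from two places.

Run:
```python
from h import *
snap('wrist','pics/w2.png')
```

>>> apply_moves --steps '[[[0,0,0],[3.0,5.0,0],100],[[0,0,0],[3.0,5.0,0],100],[[0,0,0],[3.0,5.0,0],100],[[0,0,0],[3.0,5.0,0],100]]'

```text
clock: 1.75
eef_pos: [0.4461, 0.3336, 0.1715]
tcp_rot: [[0.003, -0.415, -0.91], [0.002, -0.91, 0.415], [-1.0, -0.003, -0.002]]
contact_force: [-0.3, 0.3, 0.4]
finger_gap: 0.0939
```

Run:
```python
from h import *
snap('wrist','pics/w3.png'); s=arm.sense();print(s['clock'],s['eef_pos'],s['contact_force'])
for n in ('w2','w3'):
    im=cv2.imread(f'pics/{n}.png'); c=im[130:400,240:420]; cv2.imwrite(f'pics/{n}c.png',cv2.resize(c,None,fx=2.2,fy=2.2))
a=cv2.imread('pics/w2c.png');b=cv2.imread('pics/w3c.png');cv2.imwrite('pics/w23.png',np.hstack([a,b]))
```

```text
1.8 [0.4464654  0.33390176 0.17176068] [ 0.20108115 -0.54774023  0.49342046]
```

View pics/w23.png

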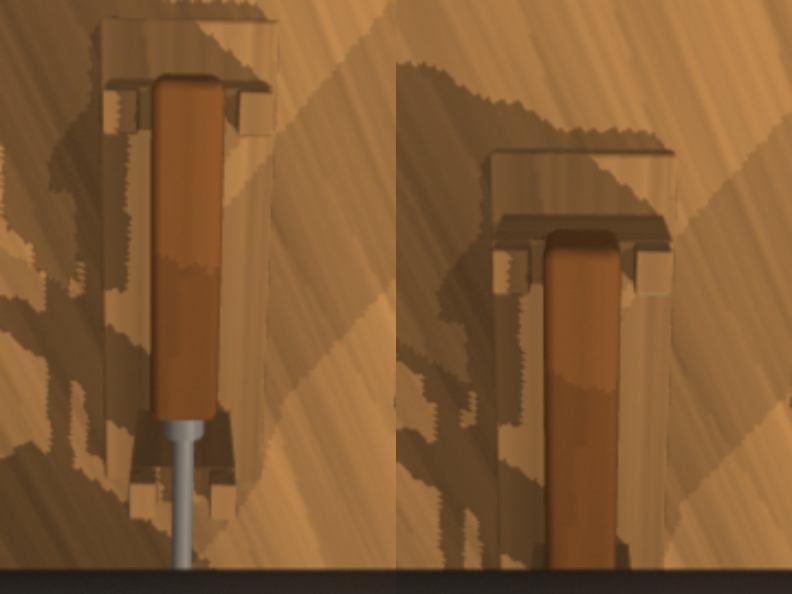

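Run:
```python
from h import *
np.set_printoptions(precision=4,suppress=True)
A=dict(np.load('pics/w2.npz'));B=dict(np.load('pics/w3.npz'))
a=lambda x,y:(240+x/2.2,130+y/2.2);b=lambda x,y:(240+(x-396)/2.2,130+y/2.2)
for n,p,q in [('tail top',(188,81),(583,250)),('cheekL',(104,89),(494,250)),('cheekR outer near',(271,135),(672,294)),('cheekL near out',(104,133),(494,293)),('baseL',(102,20),(491,153)),('baseR',(275,20),(673,153))]:
    print(n,tri((A,a(*p)),(B,b(*q))))
print('tail L,R at .079', plane(A,a(154,85),.079),plane(A,a(223,85),.079),'front',plane(A,a(151,417),.079),plane(A,a(215,417),.079))
print('rod @.069', plane(A,a(183,440),.065),plane(A,a(181,565),.065))
```

```text
tail top (array([0.442 , 0.3243, 0.0762]), [0.00016426084720143764, 0.00016426084720151898])
cheekL (array([0.4692, 0.3161, 0.0623]), [4.538525634621737e-05, 4.538525634619585e-05])
cheekR outer near (array([0.4238, 0.3534, 0.0612]), [0.0003127986876069674, 0.0003127986876069963])
cheekL near out (array([0.4759, 0.3295, 0.0607]), [4.0287886654968e-05, 4.028788665507322e-05])
baseL (array([0.4656, 0.2937, 0.0059]), [0.00025337492059619596, 0.00025337492059624735])
baseR (array([0.4039, 0.3212, 0.0091]), [6.350044634627419e-05, 6.350044634631783e-05])
tail L,R at .079 [0.4523 0.3208 0.079 ] [0.4325 0.3297 0.079 ] front [0.5011 0.4245 0.079 ] [0.4806 0.4337 0.079 ]
rod @.069 [0.4976 0.4439 0.065 ] [0.5203 0.4925 0.065 ]
```

Triangulated heights (tail top 76 mm, cheeks about 61 mm) agree with the text to 2–3 mm. Handle centre (0.467, 0.378), yaw 65.0°.

Run:
```python
from h import *
to((.467,.378,.13),Rdown(155.0));to((.467,.378,.070),Rdown(155.0))
```

```text
turn [0.53, -0.11, 0.19] shift cm [4.19, -4.85, -0.03] clk 1.8
turn [0.53, -0.11, 0.19] shift cm [10.19, -4.83, -0.02] clk 1.8
```

>>> apply_moves --steps '[[[0.5,0,0.2],[4.2,-4.8,0],100],[[0.5,0,0.2],[4.2,-4.8,0],100],[[0.5,0,0.2],[7.5,-4.8,0],100],[[0.5,0,0.2],[10.2,-4.8,0],100],[[0.5,0,0.2],[10.2,-4.8,0],100],[[0.5,0,0.2],[10.2,-4.8,0],100],[[0.5,0,0.2],[10.2,-4.8,0],100]]'

```text
clock: 2.5
eef_pos: [0.4662, 0.3772, 0.0704]
tcp_rot: [[0.002, -0.421, -0.907], [-0.001, -0.907, 0.421], [-1.0, 0.0, -0.002]]
contact_force: [-0.3, 0.2, 0.5]
finger_gap: 0.0939
```

Run:
```python
from h import *
to((.467,.378,.070),Rdown(155.0)); s=arm.sense();print(s['contact_force'],s['wrist_torque'])
```

```text
turn [0.08, -0.11, -0.03] shift cm [0.04, -0.11, -0.04] clk 2.5
[-0.2503574   0.18804196  0.459339  ] [0.06974089 0.09937902 0.02302601]
```

>>> apply_moves --steps '[[[0,0,0],[0,0,0],0],[[0,0,0],[0,0,0],0],[[0,0,0],[0,0,0],0],[[0,0,0],[0,0,0],0],[[0,0,0],[0,0,0],0],[[0,0,0],[0,0,0],0],[[0,0,0],[0,0,0],0],[[0,0,0],[0,0,0],0],[[0,0,0],[0,0,0],0],[[0,0,0],[0,0,0],0]]'

```text
clock: 3.5
eef_pos: [0.4649, 0.3761, 0.0684]
tcp_rot: [[-0.001, -0.421, -0.907], [-0.003, -0.907, 0.421], [-1.0, 0.004, -0.0]]
contact_force: [0.2, 0.2, 0.4]
finger_gap: 0.0243
```

Run:
```python
from h import *
s=arm.sense();print(s['clock'],s['eef_pos'],s['tcp_rot'],s['contact_force'],s['wrist_torque'],s['finger_gap'],s['joint_efforts'])
```

```text
3.5 [0.46485973 0.37611801 0.06844243] [[-1.42566391e-03 -4.21383980e-01 -9.06881199e-01]
 [-3.23957124e-03 -9.06875416e-01  4.21386385e-01]
 [-9.99993736e-01  3.53866161e-03 -7.22038731e-05]] [0.20516561 0.1850547  0.42157141] [0.05612669 0.01499351 0.00978282] 0.02426651476799312 [ 1.49481157e-01 -4.56077099e+01 -1.94162554e+01  4.42261482e-02
  8.40631826e-02  2.38473492e-02]
```

>>> apply_moves --steps '[[[0,0,0],[-1.5,0,0],0],[[0,0,0],[-4.0,0,0],0],[[0,0,0],[-8,0,0],0],[[0,0,0],[-12,0,0],0],[[0,0,0],[-14,0,0],0],[[0,0,0],[-14,0,0],0],[[0,0,0],[-14,0,0],0]]'

```text
clock: 4.2
eef_pos: [0.4644, 0.3763, 0.2076]
tcp_rot: [[-0.003, -0.421, -0.907], [-0.004, -0.907, 0.421], [-1.0, 0.004, 0.001]]
contact_force: [0.8, -0.9, -1.5]
finger_gap: 0.0238
```

Run:
```python
from h import *
snap('wrist','pics/w4.png');snap('scene','pics/s4.png')
s=arm.sense();print(s['clock'],s['eef_pos'],s['contact_force'],s['wrist_torque'],s['finger_gap'])
im=cv2.imread('pics/s4.png'); cv2.imwrite('pics/s4c.png',cv2.resize(im[100:300,380:600],None,fx=3,fy=3))
to((.43,.10,.20),Rdown(95.2))
```

```text
4.3 [0.46385331 0.37588819 0.20625354] [ 0.64865356  0.40321605 -2.63296659] [0.03798385 0.11746024 0.01191732] 0.02385318020963891
turn [59.87, -0.09, -0.43] shift cm [0.79, 26.44, -8.56] clk 4.3
```

View pics/s4c.png

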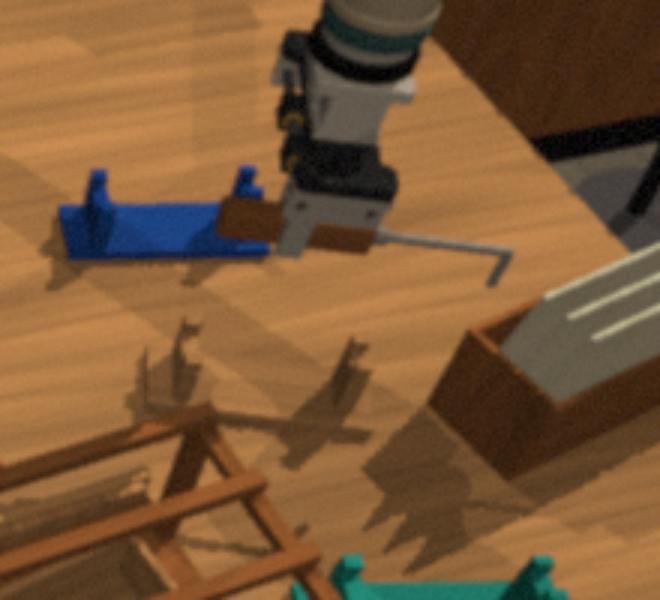

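View pics/w4.png

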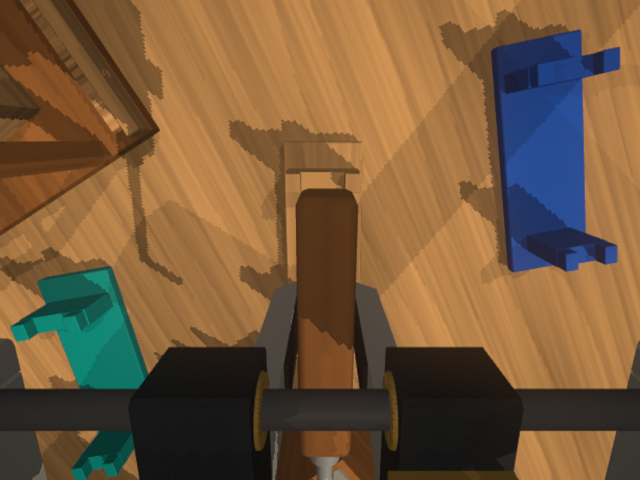

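The hook is lifted and held level. Now I refine the tray and shelf from enlarged scene and top crops.

Run:
```python
import cv2,numpy as np
s=cv2.imread('pics/scene1.png');t=cv2.imread('pics/top1.png')
def crop(im,x,y,w,h,k,n): cv2.imwrite(n,cv2.resize(im[y:y+h,x:x+w],None,fx=k,fy=k,interpolation=cv2.INTER_CUBIC))
crop(s,365,265,100,85,7,'pics/d_s.png')
crop(t,250,145,65,55,11,'pics/d_t.png')
```

```text
(no output)
```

View pics/d_s.png

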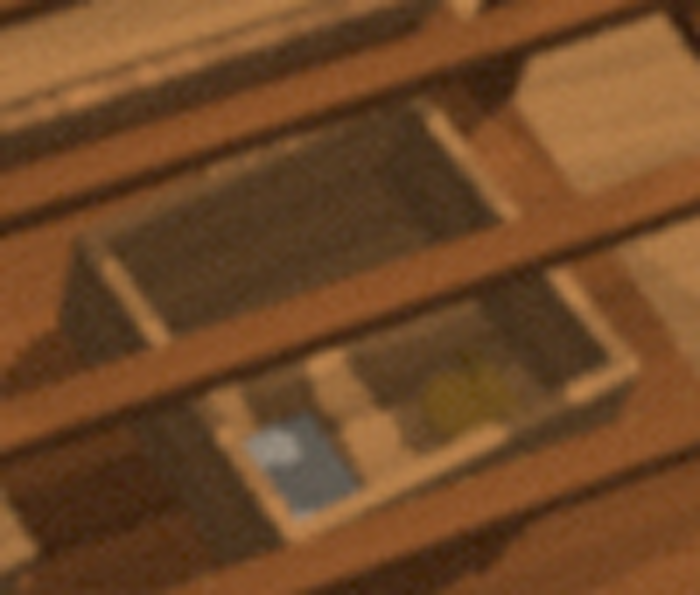

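View pics/d_t.png

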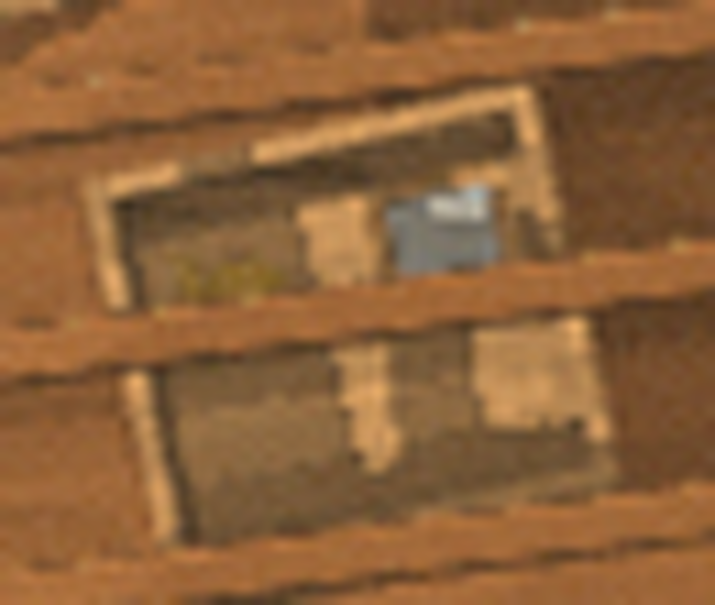

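Run:
```python
from h import *
np.set_printoptions(precision=4,suppress=True)
S=dict(np.load('pics/scene1.npz'));T=dict(np.load('pics/top1.npz'))
s=lambda p:(365+p[0]/7,265+p[1]/7);t=lambda p:(250+p[0]/11,145+p[1]/11)
C={}
for n,p,q in [('FR',(78,238),(612,490)),('RR',(292,540),(535,85)),('RL',(635,365),(92,183)),('FL',(420,98),(155,548))]:
    X,e=tri((S,s(p)),(T,t(q)));print(n,X,e[0],'planeS',plane(S,s(p),.085)[:2],'planeT',plane(T,t(q),.085)[:2]);C[n]=(plane(S,s(p),.085)+plane(T,t(q),.085))/2
for a,b in [('FR','FL'),('RR','RL'),('FR','RR'),('FL','RL')]:
    d=C[b]-C[a];print(a,b,np.linalg.norm(d),np.degrees(np.arctan2(d[1],d[0])))
print('front mid',(C['FR']+C['FL'])/2)
# hue of shelf lip in scene crop ends (c_s_shelf coords)
s2=lambda x,y:(260+x/3.2,225+y/3.2);t2=lambda x,y:(230+x/5,105+y/5)
# slats in scene: 
for n,p,z in [('front slat top front edge L',(608,30),.184),('front slat top front R',(27,218),.184),('rear slat back L',(785,285),.184),('rear R',(152,522),.184)]:
    print(n,plane(S,s2(*p),z))
```

```text
FR [0.6542 0.0634 0.072 ] 0.0014867606909534032 planeS [0.6615 0.0606] planeT [0.6505 0.0612]
RR [0.7719 0.0838 0.08  ] 0.0030824767030635347 planeS [0.7748 0.085 ] planeT [0.769  0.0806]
RL [0.7468 0.2095 0.0808] 0.0021508939963174063 planeS [0.7492 0.2095] planeT [0.7445 0.2068]
FL [0.639  0.1899 0.0797] 0.0007105738004569049 planeS [0.6417 0.1867] planeT [0.638  0.1898]
FR FL 0.12830798402083063 97.2088590350773
RR RL 0.12782669723748824 101.29285856156254
FR RR 0.1179636119884464 10.688074887220125
FL RL 0.10882810083713951 10.55544371935275
front mid [0.6479 0.1246 0.085 ]
front slat top front edge L [0.6043 0.2412 0.184 ]
front slat top front R [ 0.6455 -0.1707  0.184 ]
rear slat back L [0.8114 0.255  0.184 ]
rear R [ 0.8478 -0.1469  0.184 ]
```

Tray front middle is about (0.643, 0.124), yaw about 10.5°, some 60 mm behind the lip. That fits the 45–80 mm in the text. Shelf yaw is about 5.4°. I swing the hook in front of the shelf.

Run:
```python
from h import *
to((.36,.097,.21),Rdown(95.4))
```

```text
turn [59.67, -0.09, -0.43] shift cm [-0.17, 29.67, -2.34] clk 4.3
```

>>> apply_moves --steps '[[[59.7,0,-0.4],[0,29.7,-2.3],0],[[59.7,0,-0.4],[0,29.7,-2.3],0],[[59.7,0,-0.4],[0,29.7,-2.3],0],[[59.7,0,-0.4],[0,29.7,-2.3],0],[[59.7,0,-0.4],[0,29.7,-2.3],0],[[59.7,0,-0.4],[0,29.7,-2.3],0],[[59.7,0,-0.4],[0,29.7,-2.3],0],[[59.7,0,-0.4],[0,29.7,-2.3],0],[[59.7,0,-0.4],[0,29.7,-2.3],0],[[59.7,0,-0.4],[0,29.7,-2.3],0]]'

```text
clock: 5.3
eef_pos: [0.3607, 0.0983, 0.2089]
tcp_rot: [[0.003, -0.995, -0.097], [0.001, -0.097, 0.995], [-1.0, -0.003, 0.001]]
contact_force: [0.7, 0.9, -1.6]
finger_gap: 0.0238
```

Run:
```python
from h import *
S=snap('scene','pics/s5.png');T=snap('top','pics/t5.png');s=arm.sense();print(s['clock'],s['eef_pos'],s['contact_force'],s['wrist_torque'],s['finger_gap'])
to((.36,.097,.145),Rdown(95.4));to((.51,.111,.145),Rdown(95.4))
a=cv2.imread('pics/s5.png');b=cv2.imread('pics/t5.png')
cv2.imwrite('pics/s5c.png',cv2.resize(a[150:350,250:480],None,fx=3,fy=3));cv2.imwrite('pics/t5c.png',cv2.resize(b[120:320,230:400],None,fx=3,fy=3))
```

```text
5.4 [0.36081195 0.09836823 0.20911887] [-0.38720585  0.47551578 -1.8437216 ] [0.02007551 0.02429293 0.03332272] 0.023817255626213205
turn [0.15, 0.03, 0.18] shift cm [6.41, 0.11, -0.13] clk 5.4
turn [0.15, 0.03, 0.18] shift cm [6.46, -14.95, -0.19] clk 5.4
```

View pics/s5c.png

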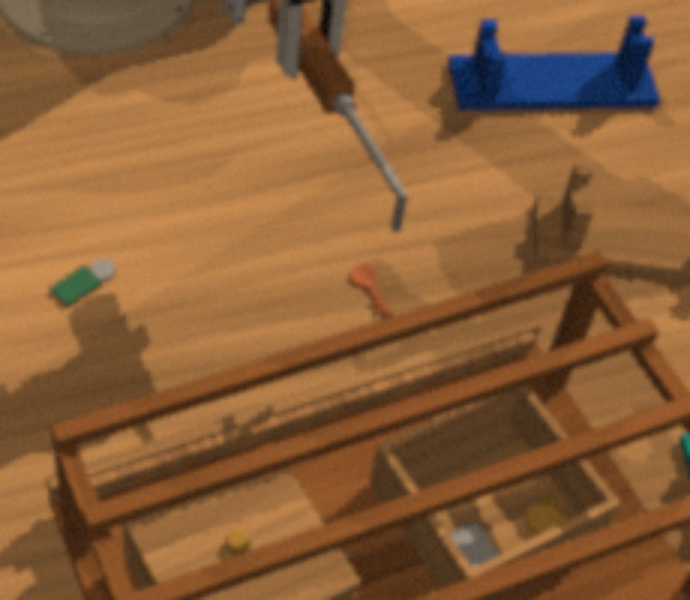

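View pics/t5c.png

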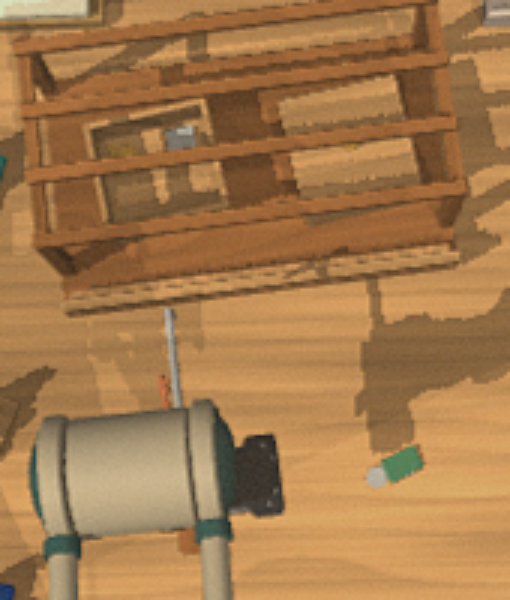

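Run:
```python
from h import *
S=dict(np.load('pics/s5.npz'));T=dict(np.load('pics/t5.npz'))
print(tri((S,(250+403/3,150+195/3)),(T,(230+169/3,120+310/3))))
a=np.radians(5.4);print('expected bend',.3608+.165*np.cos(a),.0984+.165*np.sin(a),.204)
print('tip plane z.165',plane(S,(250+397/3,150+229/3),.165))
```

```text
(array([0.52782811, 0.11276827, 0.2018632 ]), [0.0024608648972284626, 0.0024608648972284336])
expected bend 0.5250677241595082 0.11392787169755486 0.204
tip plane z.165 [0.52984682 0.11505653 0.165     ]
```

The triangulated bend of the held hook matches kinematics to 3 mm. I go down, then straight in under the roof and over the tray's wall.

>>> apply_moves --steps '[[[0,0,0],[4.0,0,-0.1],0],[[0,0,0],[6.4,0,-0.1],0],[[0,0,0],[6.4,0,-0.1],0],[[0,0,0],[6.4,0,-0.1],0]]'

```text
clock: 5.8
eef_pos: [0.3613, 0.0971, 0.1457]
tcp_rot: [[0.003, -0.995, -0.095], [0.001, -0.095, 0.995], [-1.0, -0.003, 0.0]]
contact_force: [1.1, -0.7, -0.2]
finger_gap: 0.0236
```

Run:
```python
from h import *
s=arm.sense();print(s['clock'],s['eef_pos'],s['contact_force'])
to((.51,.111,.144),Rdown(95.4))
```

```text
5.8 [0.3613095  0.0971263  0.14566809] [ 1.12877354 -0.70596185 -0.21667862]
turn [0.07, 0.02, 0.2] shift cm [0.22, -14.93, -0.04] clk 5.8
```

>>> apply_moves --steps '[[[0,0,0.2],[0.2,-3,0],0],[[0,0,0.2],[0.2,-6,0],0],[[0,0,0.2],[0.2,-9,0],0],[[0,0,0.2],[0.2,-12,0],0],[[0,0,0.2],[0.2,-14,0],0],[[0,0,0.2],[0.2,-15,0],0],[[0,0,0.2],[0.2,-15,0],0],[[0,0,0.2],[0.2,-15,0],0]]'

```text
clock: 6.6
eef_pos: [0.5096, 0.1108, 0.1445]
tcp_rot: [[-0.0, -0.996, -0.094], [0.0, -0.094, 0.996], [-1.0, 0.0, 0.0]]
contact_force: [-0.3, 1.3, -2.1]
finger_gap: 0.0237
```

Run:
```python
from h import *
S=snap('scene','pics/s6.png');T=snap('top','pics/t6.png');s=arm.sense();print(s['clock'],s['eef_pos'],s['contact_force'],s['wrist_torque'])
a=cv2.imread('pics/s6.png');b=cv2.imread('pics/t6.png')
cv2.imwrite('pics/s6c.png',cv2.resize(a[220:360,330:480],None,fx=5,fy=4.3));cv2.imwrite('pics/t6c.png',cv2.resize(b[120:240,230:330],None,fx=5,fy=5))
to((.51,.111,.100),Rdown(95.4))
```

```text
6.7 [0.50910702 0.1106793  0.14435833] [-0.6228481  -0.03956897 -1.26651442] [0.01620347 0.0692295  0.02507319]
turn [-0.01, 0.02, -0.01] shift cm [4.44, -0.09, 0.02] clk 6.7
```

View pics/s6c.png

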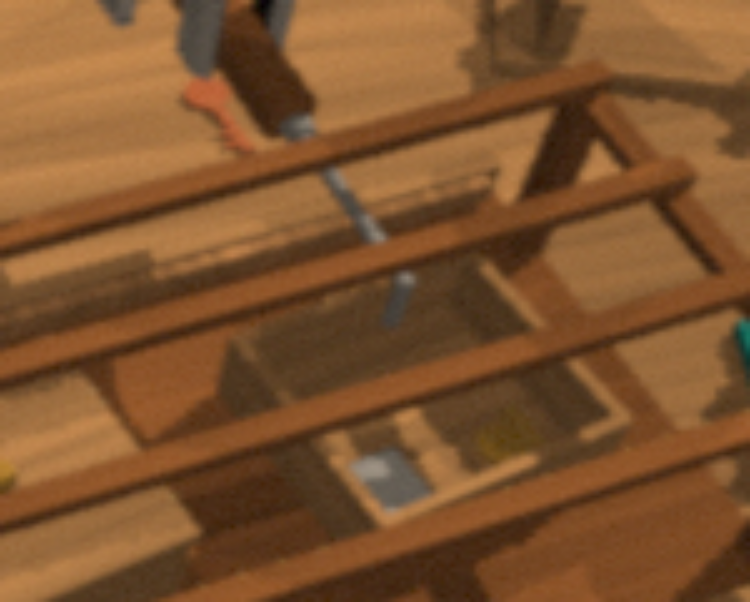

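View pics/t6c.png

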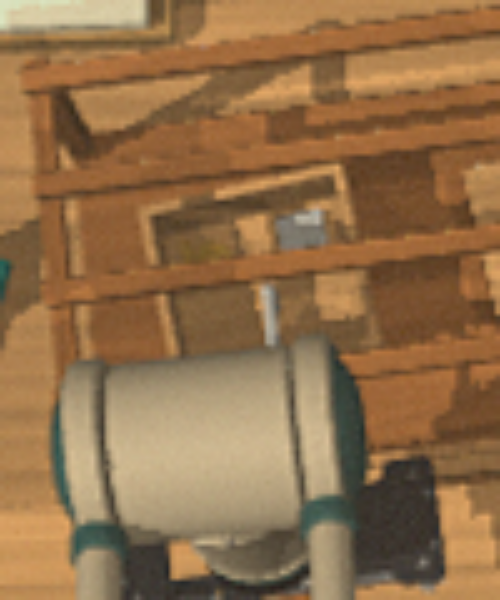

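The hook's bent end hangs inside the tray behind the front wall, at about mid width (scene crop 400,300). I lower it.

>>> apply_moves --steps '[[[0,0,0],[1.5,0,0],0],[[0,0,0],[3,0,0],0],[[0,0,0],[4,0,0],0],[[0,0,0],[4.4,0,0],0],[[0,0,0],[4.4,0,0],0],[[0,0,0],[4.4,0,0],0],[[0,0,0],[4.4,0,0],0]]'

```text
clock: 7.4
eef_pos: [0.5109, 0.1107, 0.1007]
tcp_rot: [[0.002, -0.996, -0.094], [0.001, -0.094, 0.996], [-1.0, -0.002, 0.0]]
contact_force: [-1.1, 0.7, -1.8]
finger_gap: 0.0239
```

Run:
```python
from h import *
F=[]
for i in range(1):
    s=arm.sense();print(s['clock'],s['eef_pos'],s['contact_force'],s['wrist_torque'])
S=snap('scene','pics/s7.png')
a=cv2.imread('pics/s7.png')
cv2.imwrite('pics/s7c.png',cv2.resize(a[220:360,330:480],None,fx=5,fy=4.3))
to((.51,.111,.100),Rdown(95.4))
```

```text
7.4 [0.51092211 0.11074632 0.10073231] [-1.09332169  0.69442186 -1.76924562] [0.02123664 0.02635731 0.01210153]
turn [-0.03, 0.02, 0.1] shift cm [0.07, 0.09, 0.03] clk 7.45
```

View pics/s7c.png

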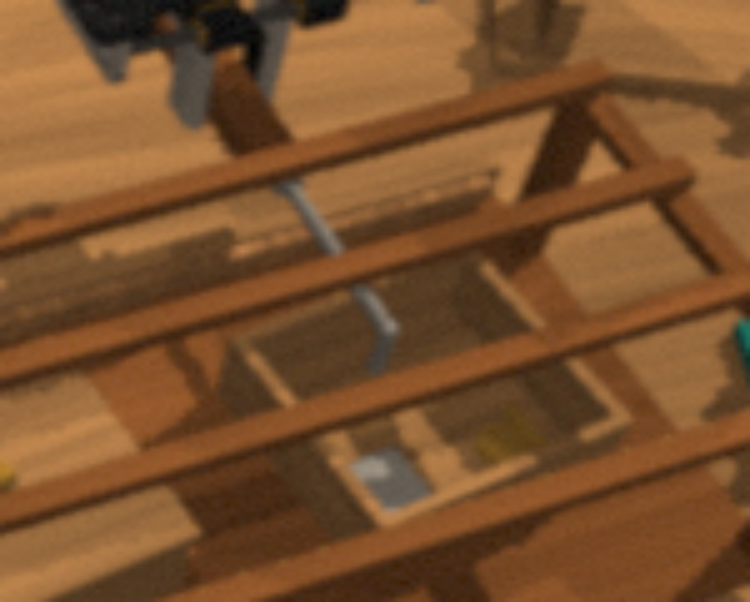

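Clear of the rim, no contact. I start the pull gently and watch the force.

>>> apply_moves --steps '[[[0,0,0],[0,0.5,0],0],[[0,0,0],[0,1.0,0],0],[[0,0,0],[0,1.4,0],0],[[0,0,0],[0,1.7,0],0],[[0,0,0],[0,2.0,0],0],[[0,0,0],[0,2.3,0],0],[[0,0,0],[0,2.6,0],0],[[0,0,0],[0,2.9,0],0],[[0,0,0],[0,3.2,0],0],[[0,0,0],[0,3.5,0],0]]'

```text
clock: 8.45
eef_pos: [0.4765, 0.1075, 0.1003]
tcp_rot: [[0.003, -0.996, -0.094], [0.001, -0.094, 0.996], [-1.0, -0.003, 0.0]]
contact_force: [3.5, 0.7, -2.3]
finger_gap: 0.0241
```

Run:
```python
from h import *
s=arm.sense();print(s['clock'],s['eef_pos'],s['contact_force'],s['wrist_torque'])
S=snap('scene','pics/s8.png')
a=cv2.imread('pics/s8.png')
cv2.imwrite('pics/s8c.png',cv2.resize(a[220:360,330:480],None,fx=5,fy=4.3))
```

```text
8.45 [0.47650627 0.10750715 0.10033037] [ 3.48455743  0.74192757 -2.31719062] [ 0.13633733 -0.50591192  0.06158746]
```

View pics/s8c.png

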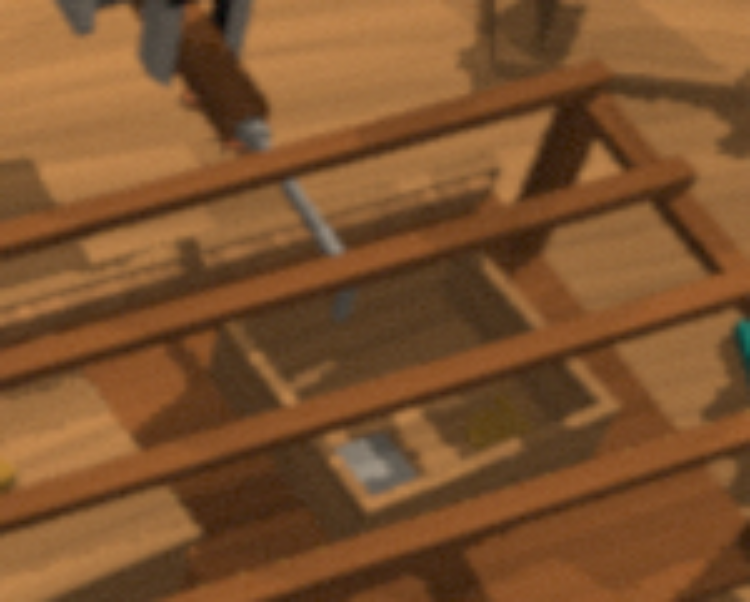

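Contact: drag is about 4 N and the tray follows. I pull 3 cm more, still short of the buffer (expected after roughly 37–50 mm).

>>> apply_moves --steps '[[[0,0,0],[0,0.3,0],0],[[0,0,0],[0,0.6,0],0],[[0,0,0],[0,0.9,0],0],[[0,0,0],[0,1.2,0],0],[[0,0,0],[0,1.5,0],0],[[0,0,0],[0,1.8,0],0],[[0,0,0],[0,2.1,0],0],[[0,0,0],[0,2.4,0],0],[[0,0,0],[0,2.7,0],0],[[0,0,0],[0,3.0,0],0]]'

```text
clock: 9.5
eef_pos: [0.4457, 0.1046, 0.1002]
tcp_rot: [[0.001, -0.996, -0.094], [0.0, -0.094, 0.996], [-1.0, -0.001, 0.0]]
contact_force: [4.5, -0.1, -2.0]
finger_gap: 0.0238
```

Run:
```python
from h import *
s=arm.sense();print(s['clock'],s['eef_pos'],s['contact_force'],s['wrist_torque'])
S=snap('scene','pics/s9.png');T=snap('top','pics/t9.png')
a=cv2.imread('pics/s9.png')
cv2.imwrite('pics/s9c.png',cv2.resize(a[220:360,330:480],None,fx=5,fy=4.3))
s=arm.sense();print(s['clock'],s['eef_pos'],s['contact_force'],s['wrist_torque'])
```

```text
9.5 [0.44570883 0.10460441 0.10015924] [ 4.54995574 -0.07253151 -2.02634481] [ 0.16621636 -0.88192212  0.05529325]
9.6 [0.44498321 0.10457348 0.10010995] [ 2.98204932  0.93781339 -0.39612133] [ 0.19392831 -0.73653216  0.0052219 ]
```

View pics/s9c.png

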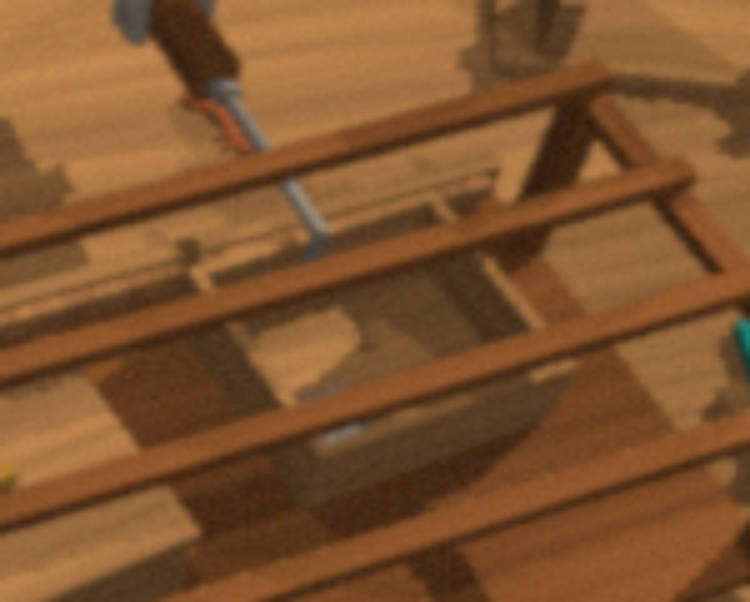

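>>> apply_moves --steps '[[[0,0,0],[0,0.2,0],0],[[0,0,0],[0,0.35,0],0],[[0,0,0],[0,0.5,0],0],[[0,0,0],[0,0.6,0],0]]'

```text
clock: 10.0
eef_pos: [0.4399, 0.1041, 0.1001]
tcp_rot: [[0.001, -0.996, -0.094], [0.0, -0.094, 0.996], [-1.0, -0.001, 0.0]]
contact_force: [5.5, 1.1, -2.3]
finger_gap: 0.0237
```

>>> apply_moves --steps '[[[0,0,0],[0,0.1,0],0],[[0,0,0],[0,0.2,0],0]]'

```text
clock: 10.2
eef_pos: [0.438, 0.1039, 0.1001]
tcp_rot: [[0.001, -0.996, -0.094], [0.0, -0.094, 0.996], [-1.0, -0.001, 0.0]]
contact_force: [5.2, 0.4, -2.5]
finger_gap: 0.0242
```

>>> apply_moves --steps '[[[0,0,0],[0,0.1,0],0],[[0,0,0],[0,0.15,0],0]]'

```text
clock: 10.4
eef_pos: [0.4365, 0.1038, 0.1001]
tcp_rot: [[0.001, -0.996, -0.094], [0.0, -0.094, 0.996], [-1.0, -0.001, 0.0]]
contact_force: [4.9, 0.2, -1.4]
finger_gap: 0.0236
```

Drag is steady at 4–5 N. I continue in small steps.

>>> apply_moves --steps '[[[0,0,0],[0,0.1,0],0],[[0,0,0],[0,0.15,0],0]]'

```text
clock: 10.6
eef_pos: [0.435, 0.1036, 0.1001]
tcp_rot: [[0.001, -0.996, -0.094], [0.0, -0.094, 0.996], [-1.0, -0.001, 0.0]]
contact_force: [5.7, 0.9, -2.0]
finger_gap: 0.0236
```

>>> apply_moves --steps '[[[0,0,0],[0,0.1,0],0],[[0,0,0],[0,0.15,0],0]]'

```text
clock: 10.8
eef_pos: [0.4335, 0.1035, 0.1001]
tcp_rot: [[0.001, -0.996, -0.094], [0.0, -0.094, 0.996], [-1.0, -0.001, 0.0]]
contact_force: [4.9, 1.0, -0.6]
finger_gap: 0.0237
```

Run:
```python
from h import *
s=arm.sense();print(s['clock'],s['eef_pos'],s['contact_force'],s['wrist_torque'])
```

```text
10.8 [0.43345986 0.1034689  0.10013607] [ 4.86553967  1.04318198 -0.59085863] [ 0.15005491 -0.92436731  0.04400486]
```

>>> apply_moves --steps '[[[0,0,0],[0,0.1,0],0],[[0,0,0],[0,0.15,0],0]]'

```text
clock: 11.0
eef_pos: [0.4323, 0.1033, 0.1002]
tcp_rot: [[0.002, -0.996, -0.094], [0.0, -0.094, 0.996], [-1.0, -0.002, 0.0]]
contact_force: [5.6, 0.7, -2.5]
finger_gap: 0.024
```

>>> apply_moves --steps '[[[0,0,0],[0,0.1,0],0],[[0,0,0],[0,0.15,0],0]]'

```text
clock: 11.2
eef_pos: [0.4312, 0.1032, 0.1002]
tcp_rot: [[0.002, -0.996, -0.094], [0.0, -0.094, 0.996], [-1.0, -0.002, 0.0]]
contact_force: [7.6, 0.1, -3.3]
finger_gap: 0.0237
```

Run:
```python
from h import *
S=snap('scene','pics/s10.png');T=snap('top','pics/t10.png')
a=cv2.imread('pics/s10.png')
cv2.imwrite('pics/s10c.png',cv2.resize(a[220:360,330:480],None,fx=5,fy=4.3))
s=arm.sense();print(s['clock'],s['eef_pos'],s['contact_force'],s['wrist_torque'])
```

```text
11.3 [0.43122628 0.1031529  0.10022092] [ 5.25533837  0.72909126 -2.91576641] [ 0.14403149 -1.07911293  0.02729628]
```

View pics/s10c.png

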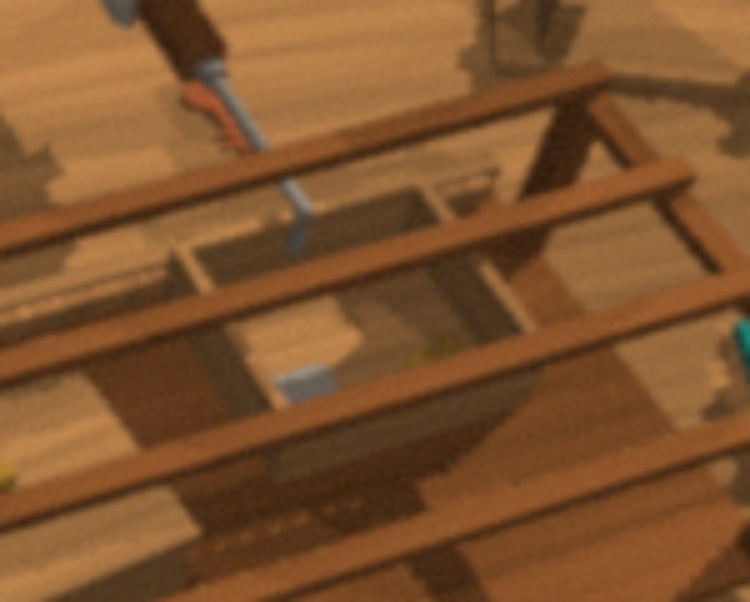

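Travel now lags the command slightly, which is first buffer contact (a corner). The tray is near the lip, rim front corners at crop (175,250) and (420,190). I continue finely.

>>> apply_moves --steps '[[[0,0,0],[0,0.05,0],0],[[0,0,0],[0,0.1,0],0],[[0,0,0],[0,0.1,0],0]]'

```text
clock: 11.6
eef_pos: [0.4312, 0.1031, 0.1003]
tcp_rot: [[0.004, -0.996, -0.093], [0.001, -0.093, 0.996], [-1.0, -0.004, 0.0]]
contact_force: [8.1, 1.2, -4.0]
finger_gap: 0.024
```

>>> apply_moves --steps '[[[0,0,0],[0,0.05,0],0],[[0,0,0],[0,0.1,0],0],[[0,0,0],[0,0.1,0],0]]'

```text
clock: 11.9
eef_pos: [0.4311, 0.103, 0.1004]
tcp_rot: [[0.006, -0.996, -0.093], [0.001, -0.093, 0.996], [-1.0, -0.006, 0.0]]
contact_force: [10.9, 0.3, -5.3]
finger_gap: 0.0239
```

Run:
```python
from h import *
s=arm.sense();print(s['clock'],s['eef_pos'],s['contact_force'],s['wrist_torque'],s['joint_efforts'])
```

```text
11.9 [0.43113862 0.10300324 0.10041605] [10.89791666  0.29199197 -5.31990872] [ 0.03959274 -1.36957054 -0.07945162] [ 8.45068619e-01 -3.27628970e+01 -1.38461709e+01  1.96556206e-02
  3.37607346e+00 -5.09888283e-02]
```

Run:
```python
from h import *
S=snap('scene','pics/s11.png')
s=arm.sense();print(s['clock'],s['eef_pos'],s['contact_force'],s['wrist_torque'])
a=cv2.imread('pics/s11.png')
cv2.imwrite('pics/s11c.png',cv2.resize(a[240:340,350:450],None,fx=7,fy=6,interpolation=cv2.INTER_CUBIC))
```

```text
11.95 [0.43110785 0.10300552 0.10041436] [10.0474724  -0.15252333 -4.39189334] [ 0.08730063 -1.37687985 -0.03234424]
```

View pics/s11c.png

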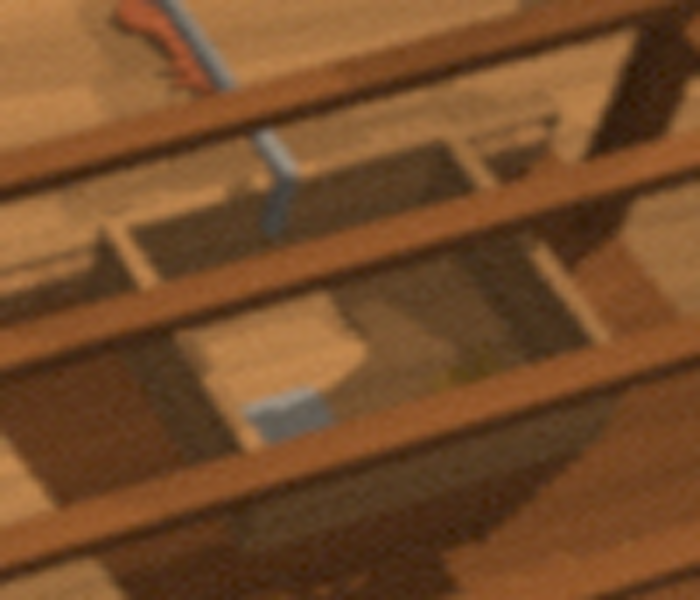

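Run:
```python
from h import *
S=dict(np.load('pics/s11.npz'))
p=lambda x,y:(350+x/7,240+y/6)
P=[plane(S,p(*q),.085) for q in [(105,222),(445,138),(245,452),(605,342)]]
def yaw(a,b):d=b-a;return np.linalg.norm(d[:2]),np.degrees(np.arctan2(d[1],d[0]))
print(P);print('front',yaw(P[0],P[1]),'sideR',yaw(P[0],P[2]),'sideL',yaw(P[1],P[3]))
# front slat lower top edge in this crop: top-front edge
a=plane(S,p(0,185),.184);b=plane(S,p(620,0),.184);print('slat',yaw(a,b))
a=plane(S,p(0,270),.051);b=plane(S,p(85,240),.054);c=plane(S,p(550,112),.054);print('lip inner?',a,b,c,yaw(b,c))
```

```text
[array([0.60033415, 0.05662679, 0.085     ]), array([0.59351366, 0.17953268, 0.085     ]), array([0.70457577, 0.06460425, 0.085     ]), array([0.69224777, 0.19123098, 0.085     ])]
front (np.float64(0.12309499739600886), np.float64(93.17629297715116)) sideR (np.float64(0.1045464259076081), np.float64(4.376231707387268)) sideL (np.float64(0.09942471971638187), np.float64(6.757062861945373))
slat (np.float64(0.21154699096417998), np.float64(96.97362320137658))
lip inner? [0.59162126 0.02619629 0.051     ] [0.58780453 0.05730709 0.054     ] [0.57228376 0.23461751 0.054     ] (np.float64(0.17798841496617676), np.float64(95.00260422573412))
```

The tray reads about square to the shelf (yaw about 5°, front line against the lip). Net buffer force is about 5–6 N after some 5 N of drag. I raise the pull gradually toward about 14–15 N on the hook.

>>> apply_moves --steps '[[[0,0,0],[0,0.05,0],0],[[0,0,0],[0,0.1,0],0],[[0,0,0],[0,0.1,0],0]]'

```text
clock: 12.25
eef_pos: [0.4311, 0.1029, 0.1007]
tcp_rot: [[0.008, -0.996, -0.093], [0.001, -0.093, 0.996], [-1.0, -0.008, -0.0]]
contact_force: [11.5, 0.4, -6.9]
finger_gap: 0.0239
```

Run:
```python
from h import *
s=arm.sense();print(s['clock'],s['eef_pos'],s['contact_force'],s['wrist_torque'])
arm.camera('scene')
s=arm.sense();print(s['clock'],s['eef_pos'],s['contact_force'],s['wrist_torque'])
```

```text
12.25 [0.4310632  0.10288792 0.10065005] [11.52827252  0.36849759 -6.89826298] [ 0.0715707  -1.63162868 -0.12542968]
12.3 [0.43105214 0.10288314 0.1006456 ] [10.79601609  0.88094764 -5.18781131] [ 0.09209693 -1.61586517 -0.08529583]
```

>>> apply_moves --steps '[[[0,0,0],[0,0.05,0],0],[[0,0,0],[0,0.1,0],0],[[0,0,0],[0,0.1,0],0]]'

```text
clock: 12.6
eef_pos: [0.431, 0.1029, 0.1009]
tcp_rot: [[0.01, -0.996, -0.093], [0.001, -0.093, 0.996], [-1.0, -0.01, -0.0]]
contact_force: [12.1, -0.3, -6.0]
finger_gap: 0.0234
```

Run:
```python
from h import *
s=arm.sense();print(s['clock'],s['eef_pos'],s['contact_force'],s['wrist_torque'])
S=snap('scene','pics/s12.png')
s=arm.sense();print(s['clock'],s['eef_pos'],s['contact_force'],s['wrist_torque'])
a=cv2.imread('pics/s12.png')
cv2.imwrite('pics/s12c.png',cv2.resize(a[220:340,330:450],None,fx=6,fy=5,interpolation=cv2.INTER_CUBIC))
```

```text
12.6 [0.43095512 0.10285423 0.10086432] [12.13623085 -0.31605313 -5.97679879] [ 0.04063343 -1.84607271 -0.10285249]
12.65 [0.43096467 0.10283976 0.10087102] [12.08870222  0.79175286 -4.9391936 ] [ 0.04887898 -1.79521732 -0.12986027]
```

View pics/s12c.png

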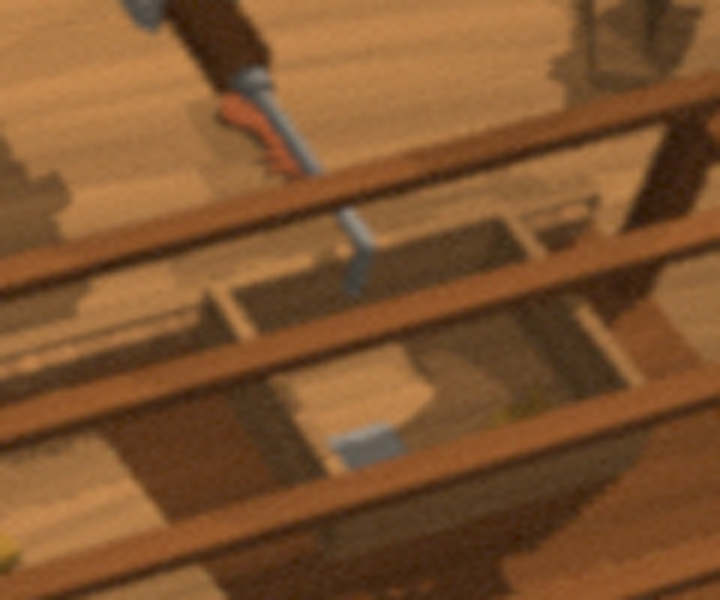

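Fx is about 12.5 N net, but Fz shows some 4 N of uplift: the arm gives, the nose has risen about 0.6°, and friction on the wall lifts the tray. I relieve it with a small nose-down turn while holding the pull.

>>> apply_moves --steps '[[[0,0,0.3],[0,0.0,0],0],[[0,0,0.6],[0,0.0,0],0],[[0,0,0.6],[0,0,0],0]]'

```text
clock: 12.95
eef_pos: [0.4311, 0.1028, 0.1013]
tcp_rot: [[-0.0, -0.996, -0.093], [-0.0, -0.093, 0.996], [-1.0, 0.0, -0.0]]
contact_force: [9.6, -0.5, -1.3]
finger_gap: 0.0235
```

Run:
```python
from h import *
for i in range(2):
    s=arm.sense();print(s['clock'],s['eef_pos'],s['tcp_rot'][0],s['contact_force'],s['wrist_torque'])
    arm.camera('scene')
```

```text
12.95 [0.4310969  0.10284982 0.10130618] [-2.50756752e-04 -9.95654033e-01 -9.31288573e-02] [ 9.59310673 -0.50684989 -1.28065374] [ 0.0904059  -2.0580089  -0.10056774]
13.0 [0.43109173 0.10286625 0.10131816] [-8.09123096e-05 -9.95655393e-01 -9.31146136e-02] [ 9.92383522  0.60912591 -1.03430729] [ 0.08854487 -2.04343555 -0.11251436]
```

Fz is back to its baseline, the torque agrees (about 10.3 N pull), and net on the buffer is about 5 N. I raise it further, keeping the hook level.

>>> apply_moves --steps '[[[0,0,0.1],[0,0.05,0],0],[[0,0,0.15],[0,0.1,0],0],[[0,0,0.2],[0,0.15,0],0],[[0,0,0.2],[0,0.15,0],0]]'

```text
clock: 13.45
eef_pos: [0.4311, 0.1028, 0.1016]
tcp_rot: [[-0.0, -0.996, -0.093], [-0.0, -0.093, 0.996], [-1.0, 0.0, -0.0]]
contact_force: [12.5, 0.7, -2.4]
finger_gap: 0.0237
```

Run:
```python
from h import *
for i in range(3):
    s=arm.sense();print(s['clock'],s['eef_pos'],s['tcp_rot'][0],s['contact_force'],s['wrist_torque'])
    if i<2: arm.camera('scene')
```

```text
13.45 [0.43109219 0.10283994 0.10163317] [-2.98992582e-04 -9.95657410e-01 -9.30926046e-02] [12.46306599  0.72330875 -2.43247089] [ 0.08082369 -2.35271556 -0.07268182]
13.5 [0.43113192 0.10284485 0.10163976] [-2.67438928e-04 -9.95655897e-01 -9.31088768e-02] [12.85038719  1.10513828 -3.38339848] [ 0.15684825 -2.34439269 -0.12645114]
13.55 [0.43107611 0.10282738 0.1016265 ] [-3.41735421e-04 -9.95658185e-01 -9.30841690e-02] [12.70132361  0.42695202 -3.0096609 ] [ 0.16668294 -2.38052694 -0.06042293]
```

>>> apply_moves --steps '[[[0,0,0.15],[0,0.05,0],0],[[0,0,0.25],[0,0.1,0],0],[[0,0,0.25],[0,0.12,0],0],[[0,0,0.25],[0,0.12,0],0]]'

```text
clock: 13.95
eef_pos: [0.4311, 0.1028, 0.1019]
tcp_rot: [[-0.002, -0.996, -0.093], [-0.0, -0.093, 0.996], [-1.0, 0.002, -0.0]]
contact_force: [14.2, -0.0, -2.9]
finger_gap: 0.0236
```

Run:
```python
from h import *
for i in range(3):
    s=arm.sense();print(s['clock'],s['eef_pos'],s['tcp_rot'][0][0],s['contact_force'],s['wrist_torque'])
    if i<2: snap('scene','pics/s13.png')
a=cv2.imread('pics/s13.png')
cv2.imwrite('pics/s13c.png',cv2.resize(a[220:340,330:450],None,fx=6,fy=5,interpolation=cv2.INTER_CUBIC))
```

```text
13.95 [0.43111424 0.10283806 0.10192485] -0.002112768342088782 [14.2338547 -0.014912  -2.9303914] [ 0.13159954 -2.63367226 -0.08264742]
14.0 [0.4311175  0.10280464 0.10190538] -0.0021577851372751077 [14.33920847  0.32958928 -3.31949268] [ 0.18465381 -2.64839846 -0.09476886]
14.05 [0.43110654 0.10280863 0.10192165] -0.0021543135997348826 [14.63922739  0.99058212 -2.63216814] [ 0.13276742 -2.63094931 -0.07387703]
```

View pics/s13c.png

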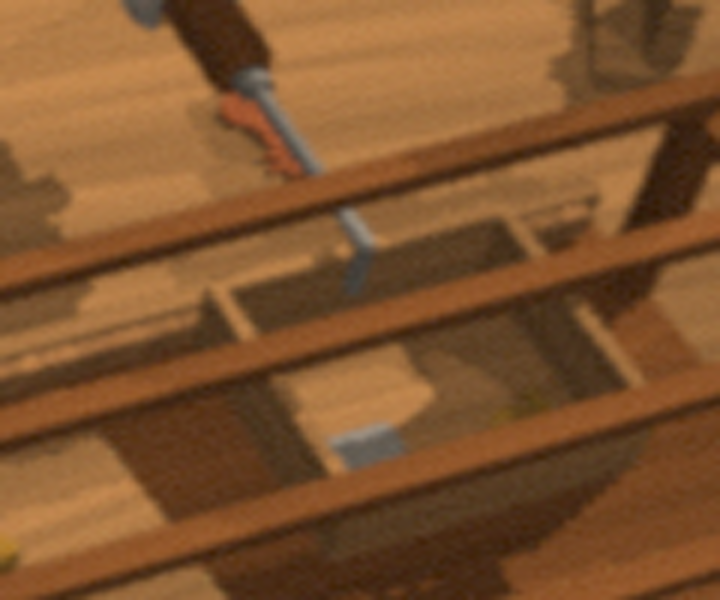

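Pull is about 14.6 N (about 10 N on the buffer after about 5 N of drag), the tray sits flat and square, and the hook stays under 18 N. I hold for a second.

>>> apply_moves --steps '[[[0,0,0],[0,0,0],0],[[0,0,0],[0,0,0],0],[[0,0,0],[0,0,0],0],[[0,0,0],[0,0,0],0],[[0,0,0],[0,0,0],0],[[0,0,0],[0,0,0],0],[[0,0,0],[0,0,0],0],[[0,0,0],[0,0,0],0],[[0,0,0],[0,0,0],0],[[0,0,0],[0,0,0],0]]'

```text
clock: 15.05
eef_pos: [0.4311, 0.1028, 0.1019]
tcp_rot: [[-0.002, -0.996, -0.093], [-0.0, -0.093, 0.996], [-1.0, 0.002, -0.0]]
contact_force: [14.9, 0.4, -2.4]
finger_gap: 0.024
```

Run:
```python
from h import *
for i in range(2):
    s=arm.sense();print(s['clock'],s['eef_pos'],s['tcp_rot'][0][0],s['contact_force'],s['wrist_torque'])
    if i<1: snap('scene','pics/s14.png')
```

```text
15.05 [0.4310925  0.10281815 0.10190637] -0.0022022876853109285 [14.86576905  0.40370352 -2.42505195] [ 0.19053087 -2.62634849 -0.04807561]
15.1 [0.43108117 0.10284806 0.1019026 ] -0.0022154753807896066 [14.54961724  0.10792329 -2.83752341] [ 0.18862065 -2.61749172 -0.05659378]
```

Held steadily. Now I unload slowly, returning the tilt too, and move the hook clear of the wall.

>>> apply_moves --steps '[[[0,0,-0.2],[0,-0.2,0],0],[[0,0,-0.4],[0,-0.4,0],0],[[0,0,-0.6],[0,-0.6,0],0],[[0,0,-0.85],[0,-0.8,0],0],[[0,0,-1.05],[0,-1.0,0],0],[[0,0,-1.05],[-0.1,-1.3,0],0],[[0,0,-1.05],[-0.2,-1.6,0],0],[[0,0,-1.05],[-0.2,-1.8,0],0],[[0,0,-1.05],[-0.2,-1.8,0],0]]'

```text
clock: 16.0
eef_pos: [0.4414, 0.1043, 0.1015]
tcp_rot: [[-0.001, -0.996, -0.094], [0.0, -0.094, 0.996], [-1.0, 0.001, 0.0]]
contact_force: [-0.8, 0.2, -2.0]
finger_gap: 0.0239
```

Run:
```python
from h import *
s=arm.sense();print(s['clock'],s['eef_pos'],s['tcp_rot'][0][0],s['contact_force'],s['wrist_torque'])
S=snap('scene','pics/s15.png')
a=cv2.imread('pics/s15.png')
cv2.imwrite('pics/s15c.png',cv2.resize(a[220:340,330:450],None,fx=6,fy=5,interpolation=cv2.INTER_CUBIC))
```

```text
16.0 [0.44136157 0.10426615 0.10152841] -0.0005439998639357713 [-0.83564287  0.16648689 -1.98554524] [ 0.02484448  0.08903416 -0.04421532]
```

View pics/s15c.png

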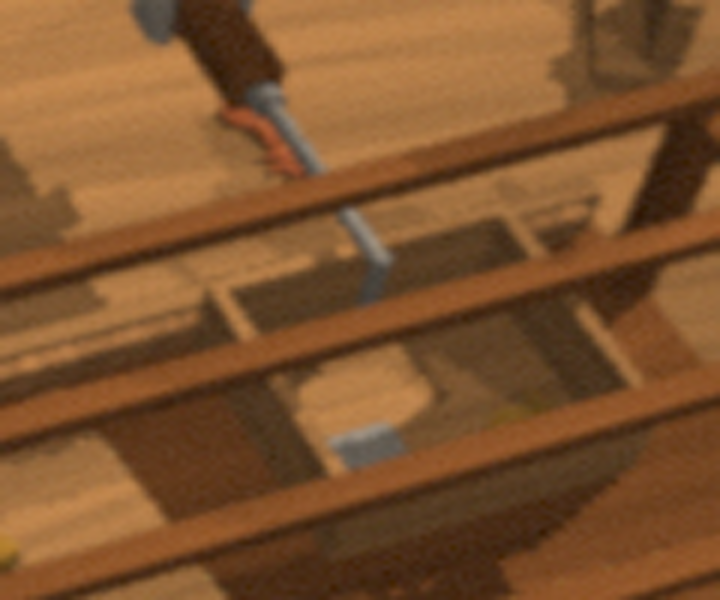

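The hook is free and the tray stayed in place. I lift over the rim (staying under the roof) and withdraw.

>>> apply_moves --steps '[[[0,0,0],[-1.5,0,0],0],[[0,0,0],[-3.0,0,0],0],[[0,0,0],[-4.2,0,0],0],[[0,0,0],[-4.2,0,0],0],[[0,0,0],[-4.2,1.5,0],0],[[0,0,0],[-4.2,4,0],0],[[0,0,0],[-4.2,7,0],0],[[0,0,0],[-4.2,8.5,0],0],[[0,0,0],[-4.2,8.5,0],0],[[0,0,0],[-4.2,8.5,0],0]]'

```text
clock: 17.05
eef_pos: [0.3577, 0.0963, 0.1439]
tcp_rot: [[0.003, -0.996, -0.094], [0.001, -0.094, 0.996], [-1.0, -0.003, 0.0]]
contact_force: [0.4, 0.1, -1.8]
finger_gap: 0.0239
```

Run:
```python
from h import *
s=arm.sense();print(s['clock'],s['eef_pos'],s['tcp_rot'][0][0],s['contact_force'],s['wrist_torque'],s['finger_gap'])
S=snap('scene','pics/s16.png');T=snap('top','pics/t16.png');snap('wrist','pics/w16.png')
a=cv2.imread('pics/s16.png');b=cv2.imread('pics/t16.png')
cv2.imwrite('pics/s16c.png',cv2.resize(a[150:350,250:480],None,fx=3.4,fy=3));cv2.imwrite('pics/t16c.png',cv2.resize(b[100:240,225:400],None,fx=4,fy=4))
to((.36,.097,.21),Rdown(95.4))
to((.3648,.1,.21),Rdown(95.4))
to((.4645,.3760,.2075),Rdown(155.08))
```

```text
17.05 [0.35771932 0.09630668 0.14389061] 0.002578790082328901 [ 0.3630619   0.06647513 -1.80634293] [-0.06286312  0.04524837  0.04288533] 0.023907485599289683
turn [-0.04, 0.02, 0.11] shift cm [-6.61, -0.17, 0.05] clk 17.2
turn [-0.04, 0.02, 0.11] shift cm [-6.61, -0.68, 0.31] clk 17.2
turn [-59.72, -0.04, 0.11] shift cm [-6.33, -13.19, 26.86] clk 17.2
```

View pics/s16c.png

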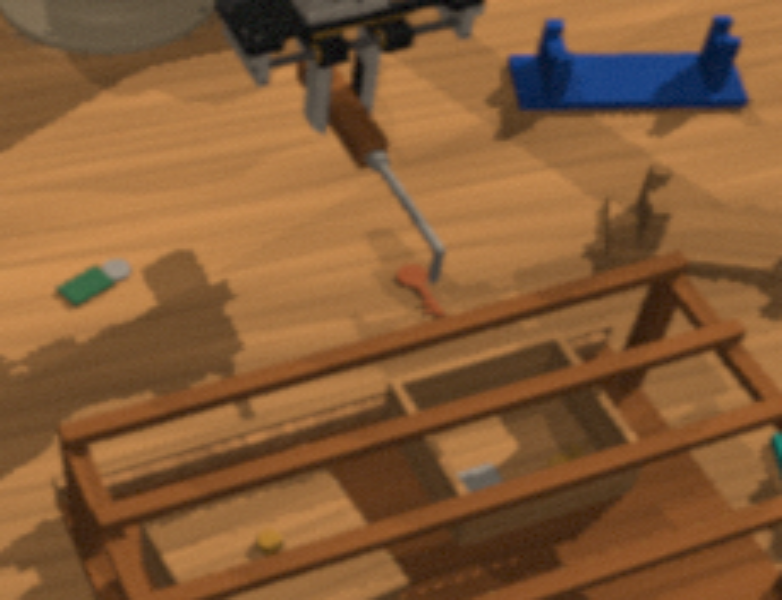

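View pics/t16c.png

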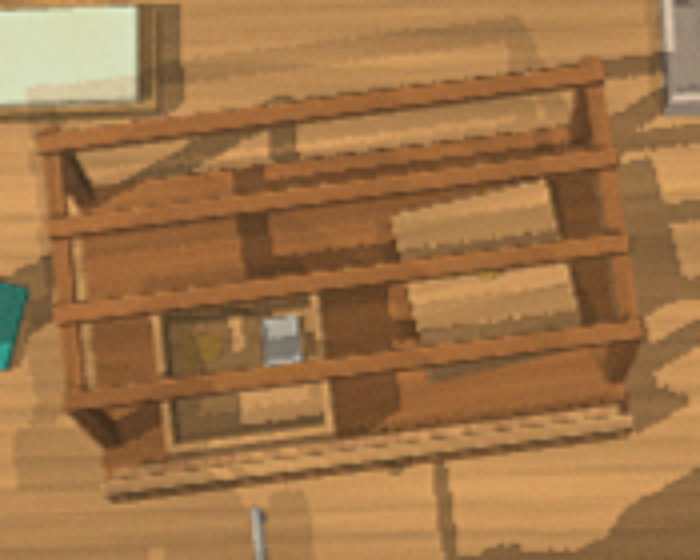

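View pics/w16.png

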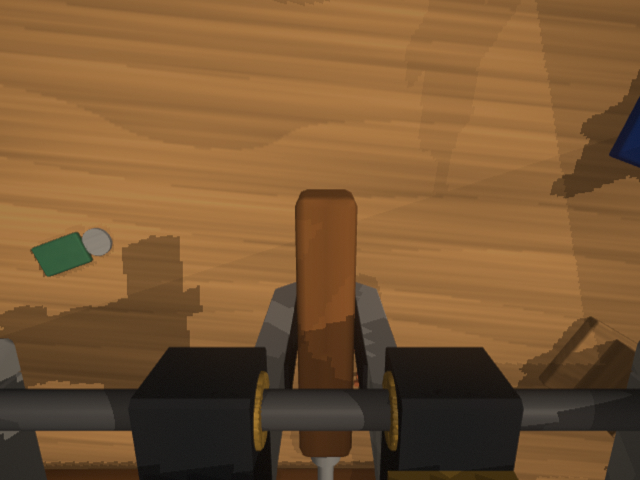

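In the top crop the tray's front rim (170,450)–(335,432) is parallel to the lip (110,480)–(630,415), touching its buffer, with the slopes matching. The handle sits in the grip as before (tail edge at row 190 in both wrist pictures). I go back to above the rest.

>>> apply_moves --steps '[[[0,0,0],[-4,0,0],0],[[0,0,0],[-6.3,0,0],0],[[-59.7,0,0.1],[-6.3,-13.2,26.9],0],[[-59.7,0,0.1],[-6.3,-13.2,26.9],0],[[-59.7,0,0.1],[-6.3,-13.2,26.9],0],[[-59.7,0,0.1],[-6.3,-13.2,26.9],0],[[-59.7,0,0.1],[-6.3,-13.2,26.9],0],[[-59.7,0,0.1],[-6.3,-13.2,26.9],0],[[-59.7,0,0.1],[-6.3,-13.2,26.9],0],[[-59.7,0,0.1],[-6.3,-13.2,26.9],0]]'

```text
clock: 18.2
eef_pos: [0.4639, 0.378, 0.2054]
tcp_rot: [[-0.002, -0.42, -0.907], [-0.002, -0.907, 0.42], [-1.0, 0.002, 0.001]]
contact_force: [-0.3, -0.6, -0.8]
finger_gap: 0.0237
```

>>> apply_moves --steps '[[[0,0,0],[0,0,0],0],[[0,0,0],[0,0,0],0]]'

```text
clock: 18.4
eef_pos: [0.4631, 0.3756, 0.2068]
tcp_rot: [[-0.001, -0.424, -0.906], [-0.001, -0.906, 0.424], [-1.0, 0.001, 0.001]]
contact_force: [-1.4, 1.1, -2.0]
finger_gap: 0.0237
```

Run:
```python
from h import *
s=arm.sense();print(s['clock'],s['eef_pos'],s['tcp_rot'],s['contact_force'])
snap('wrist','pics/w17.png')
to((.4645,.3760,.10),Rdown(155.08))
```

```text
18.4 [0.4630708  0.3756064  0.20681992] [[-1.15350020e-03 -4.24135851e-01 -9.05597841e-01]
 [-9.56211528e-04 -9.05597561e-01  4.24136938e-01]
 [-9.99998878e-01  1.35518514e-03  6.39043375e-04]] [-1.38553422  1.10861946 -2.03497773]
turn [-0.15, 0.02, -0.05] shift cm [10.71, -0.11, -0.11] clk 18.45
```

View pics/w17.png

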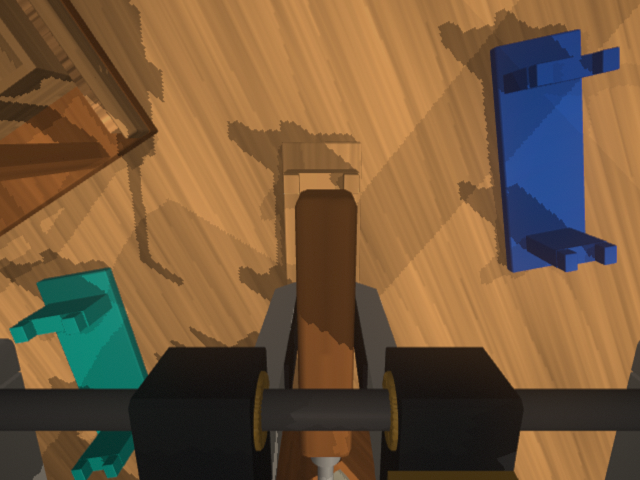

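The view over the rest matches the one taken right after the lift to a pixel or two. I lower, slowly at the end.

>>> apply_moves --steps '[[[-0.2,0,0],[4,-0.05,-0.1],0],[[-0.2,0,0],[8,-0.05,-0.1],0],[[-0.2,0,0],[11,-0.05,-0.1],0],[[-0.2,0,0],[12,-0.05,-0.1],0],[[-0.2,0,0],[12.5,-0.05,-0.1],0],[[-0.2,0,0],[12.9,-0.05,-0.1],0],[[-0.2,0,0],[13.2,-0.05,-0.1],0],[[-0.2,0,0],[13.4,-0.05,-0.1],0],[[-0.2,0,0],[13.4,-0.05,-0.1],0]]'

```text
clock: 19.35
eef_pos: [0.4644, 0.3766, 0.0735]
tcp_rot: [[0.0, -0.418, -0.908], [0.0, -0.908, 0.418], [-1.0, -0.0, -0.0]]
contact_force: [-0.2, 0.7, -1.7]
finger_gap: 0.024
```

Run:
```python
from h import *
s=arm.sense();print(s['clock'],s['eef_pos'],s['contact_force'],s['wrist_torque'])
snap('wrist','pics/w18.png');snap('scene','pics/s18.png')
s=arm.sense();print(s['clock'],s['eef_pos'],s['contact_force'],s['wrist_torque'])
a=cv2.imread('pics/s18.png');cv2.imwrite('pics/s18c.png',cv2.resize(a[150:280,400:560],None,fx=4.5,fy=4.5))
to((.4649,.3761,.0684),Rdown(155.08))
```

```text
19.35 [0.46440976 0.37658094 0.07349449] [-0.2283194   0.67800678 -1.65352799] [-0.00094492  0.09195024  0.01158077]
19.45 [0.46437585 0.37658742 0.07343399] [ 0.16676631  1.29124815 -2.07857515] [-0.00027027  0.11055723 -0.01592101]
turn [0.19, 0.0, 0.0] shift cm [0.5, 0.02, -0.07] clk 19.45
```

View pics/w18.png

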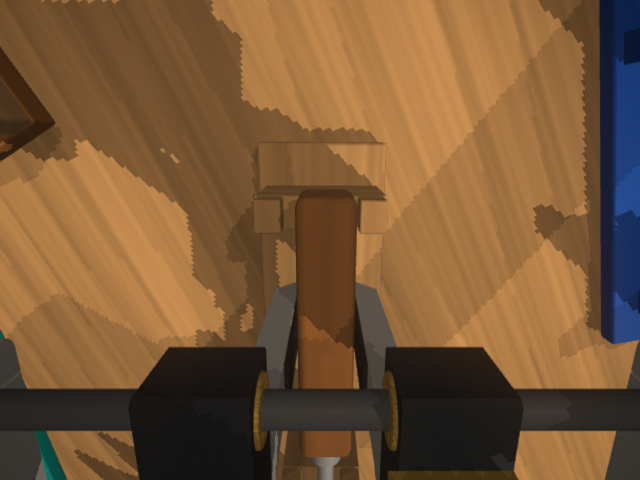

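View pics/s18c.png

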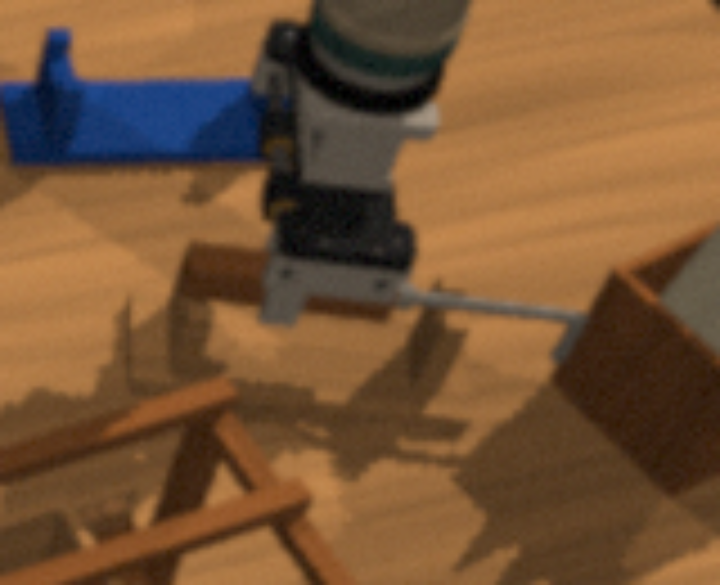

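The handle looks about 3 mm to the right of the notch centre (cheek inner edges at 283 and 358, handle centre 326). I compute it properly.

```bash
python3 - <<'E'
from h import *
np.set_printoptions(precision=4,suppress=True)
W=dict(np.load('pics/w18.npz'));A=dict(np.load('pics/w2.npz'))
n=np.array([-.908,.418,0])
a=np.radians(65.1);u=np.array([np.cos(a),np.sin(a),0]);n=np.array([-u[1],u[0],0])
a_=lambda x,y:(240+x/2.2,130+y/2.2)
def lat(p):return p@n*1000
L=plane(W,(283,199),.0615);R=plane(W,(358.5,199),.0615);h1=plane(W,(297,200),.0835);h2=plane(W,(356,200),.0835)
print('now cheeks inner lat',lat(L),lat(R),(lat(L)+lat(R))/2,'handle',lat(h1),lat(h2),(lat(h1)+lat(h2))/2)
L=plane(A,a_(135,110),.0615);R=plane(A,a_(240,110),.0615);h1=plane(A,a_(154,110),.0765);h2=plane(A,a_(223,110),.0765)
print('orig cheeks inner lat',lat(L),lat(R),(lat(L)+lat(R))/2,'handle',lat(h1),lat(h2),(lat(h1)+lat(h2))/2)
al=lambda p:p@u*1000
print('long: tail now',al(plane(W,(326,200),.0835)),'orig',al(plane(A,a_(188,83),.0765)),'cheek back edge now',al(plane(W,(270,199),.0615)),'orig',al(plane(A,a_(120,89),.0615)))
E
python3 - <<'E'
import cv2
a=cv2.imread('pics/w18.png');cv2.imwrite('pics/w18c.png',cv2.resize(a[130:260,230:410],None,fx=4.4,fy=4.4,interpolation=cv2.INTER_CUBIC))
E
```

```text
now cheeks inner lat -280.3251080061853 -248.1642661127895 -264.24468705948743 handle -272.74503531850394 -250.94677137431205 -261.845903346408
orig cheeks inner lat -282.23256286846475 -246.79327388131804 -264.5129183748914 handle -275.25106567681337 -253.16010610853024 -264.2055858926718
long: tail now 480.9929568874108 orig 480.8324013740234 cheek back edge now 484.09819371556733 orig 484.2759216772018
```

View pics/w18c.png

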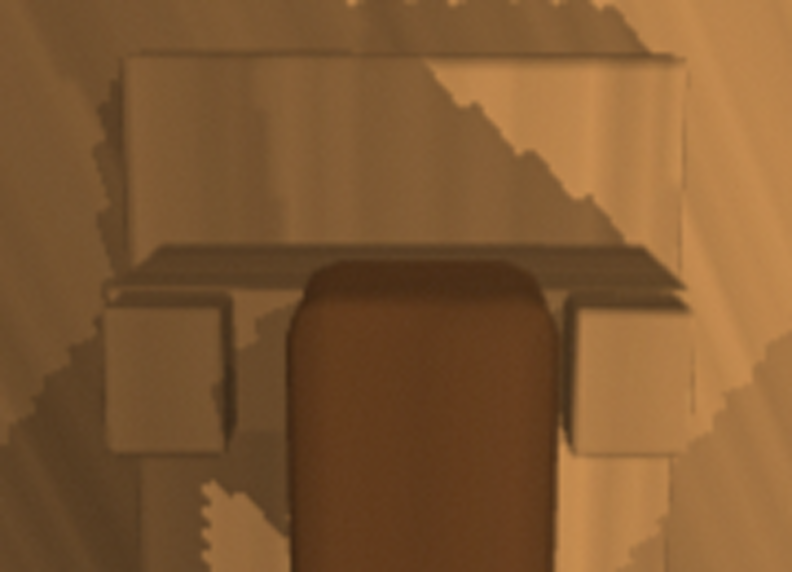

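The handle is 2.4 mm off laterally, while the lengthwise position matches to 0.2 mm. I correct that and lower in small steps, watching Fz.

>>> apply_moves --steps '[[[0,0,0],[0,0,-0.12],0],[[0,0,0],[0,0,-0.24],0],[[0,0,0],[0.1,0,-0.24],0],[[0,0,0],[0.2,0,-0.24],0],[[0,0,0],[0.25,0,-0.24],0],[[0,0,0],[0.25,0,-0.24],0]]'

```text
clock: 20.05
eef_pos: [0.4662, 0.3753, 0.0702]
tcp_rot: [[-0.001, -0.418, -0.908], [-0.001, -0.908, 0.418], [-1.0, 0.001, 0.001]]
contact_force: [0.1, 0.2, -1.3]
finger_gap: 0.0237
```

>>> apply_moves --steps '[[[0,0,0],[0.05,0,0],0],[[0,0,0],[0.1,0,0],0],[[0,0,0],[0.1,0,0],0]]'

```text
clock: 20.35
eef_pos: [0.4662, 0.3753, 0.0693]
tcp_rot: [[-0.001, -0.418, -0.908], [-0.001, -0.908, 0.418], [-1.0, 0.001, 0.001]]
contact_force: [-0.1, 0.2, -2.3]
finger_gap: 0.0236
```

Run:
```python
from h import *
s=arm.sense();print(s['clock'],s['eef_pos'],s['contact_force'],s['wrist_torque'])
snap('wrist','pics/w19.png')
s=arm.sense();print(s['contact_force'])
a=cv2.imread('pics/w19.png');cv2.imwrite('pics/w19c.png',cv2.resize(a[130:260,230:410],None,fx=4.4,fy=4.4,interpolation=cv2.INTER_CUBIC))
```

```text
20.35 [0.46623442 0.37534628 0.06931528] [-0.08579693  0.23836567 -2.25895196] [ 0.03607937  0.0915489  -0.02169309]
[ 0.31245607 -0.10954258 -1.31136633]
```

View pics/w19c.png

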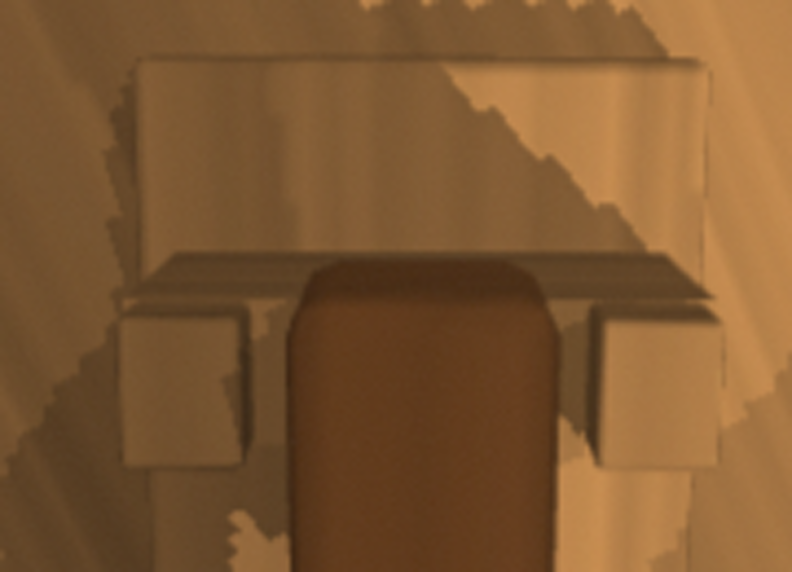

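Centred now (gaps about 45 px on each side). I keep lowering until it seats.

>>> apply_moves --steps '[[[0,0,0],[0.05,0,0],0],[[0,0,0],[0.1,0,0],0],[[0,0,0],[0.1,0,0],0]]'

```text
clock: 20.7
eef_pos: [0.4663, 0.3754, 0.0685]
tcp_rot: [[-0.001, -0.418, -0.908], [-0.0, -0.908, 0.418], [-1.0, 0.001, 0.0]]
contact_force: [-0.4, -0.9, -0.2]
finger_gap: 0.0234
```

>>> apply_moves --steps '[[[0,0,0],[0.05,0,0],0],[[0,0,0],[0.1,0,0],0],[[0,0,0],[0.1,0,0],0]]'

```text
clock: 21.0
eef_pos: [0.4663, 0.3754, 0.0685]
tcp_rot: [[-0.0, -0.418, -0.908], [-0.0, -0.908, 0.418], [-1.0, 0.0, 0.0]]
contact_force: [-1.6, -1.4, 5.5]
finger_gap: 0.0239
```

Seated: z 0.0685, the same as at the pick. I ease off the press and open.

>>> apply_moves --steps '[[[0,0,0],[-0.1,0,0],0],[[0,0,0],[-0.1,0,0],25],[[0,0,0],[-0.1,0,0],50],[[0,0,0],[-0.1,0,0],100],[[0,0,0],[-0.1,0,0],100],[[0,0,0],[-0.1,0,0],100],[[0,0,0],[-0.1,0,0],100],[[0,0,0],[-0.1,0,0],100]]'

```text
clock: 21.8
eef_pos: [0.4663, 0.3754, 0.0684]
tcp_rot: [[-0.001, -0.418, -0.908], [-0.001, -0.908, 0.418], [-1.0, 0.001, 0.001]]
contact_force: [0.2, 0.1, -0.5]
finger_gap: 0.0685
```

Run:
```python
from h import *
s=arm.sense();print(s['clock'],s['eef_pos'],s['contact_force'],s['finger_gap'])
```

```text
21.8 [0.46631377 0.37535865 0.06837029] [ 0.20571525  0.08389277 -0.47459319] 0.06845027774725729
```

>>> apply_moves --steps '[[[0,0,0],[0,0,0],100],[[0,0,0],[-1,0,0],100],[[0,0,0],[-4,0,0],100],[[0,0,0],[-8,0,0],100],[[0,0,0],[-12,1,0],100],[[0,0,0],[-14,5,0],100],[[0,0,0],[-14,8,0],100],[[0,0,0],[-14,10,0],100],[[0,0,0],[-14,10,0],100],[[0,0,0],[-14,10,0],100]]'

```text
clock: 22.8
eef_pos: [0.425, 0.2849, 0.2094]
tcp_rot: [[0.001, -0.419, -0.908], [0.001, -0.908, 0.419], [-1.0, -0.001, -0.0]]
contact_force: [0.0, -0.1, -0.1]
finger_gap: 0.0942
```

Run:
```python
from h import *
s=arm.sense();print(s['clock'],s['eef_pos'],s['contact_force'],s['finger_gap'])
snap('wrist','pics/w20.png');snap('scene','pics/s20.png');snap('top','pics/t20.png')
a=cv2.imread('pics/s20.png');b=cv2.imread('pics/t20.png')
cv2.imwrite('pics/s20c.png',np.vstack([cv2.resize(a[190:265,425:555],None,fx=4.6,fy=4.6)[:300,:598],cv2.resize(a[225:350,330:480],(598,295))]))
cv2.imwrite('pics/t20c.png',cv2.resize(b[100:280,140:400],None,fx=3,fy=3))
```

```text
22.8 [0.42500102 0.28488369 0.20935914] [ 0.02047817 -0.09896528 -0.14331744] 0.09422179507415626
```

View pics/s20c.png

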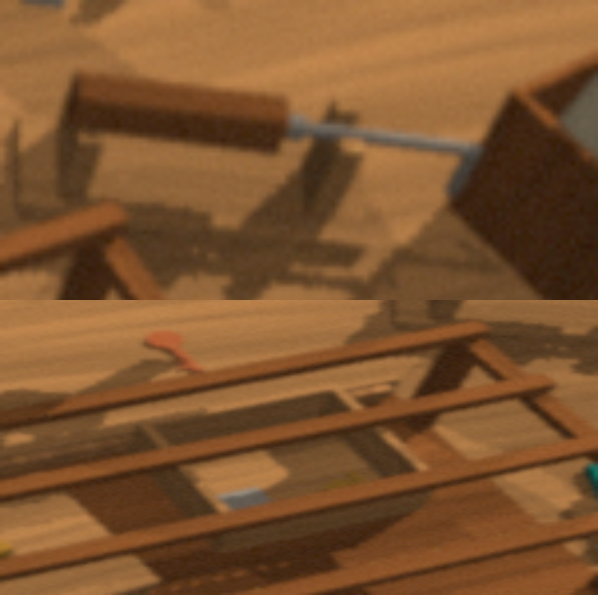

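View pics/t20c.png

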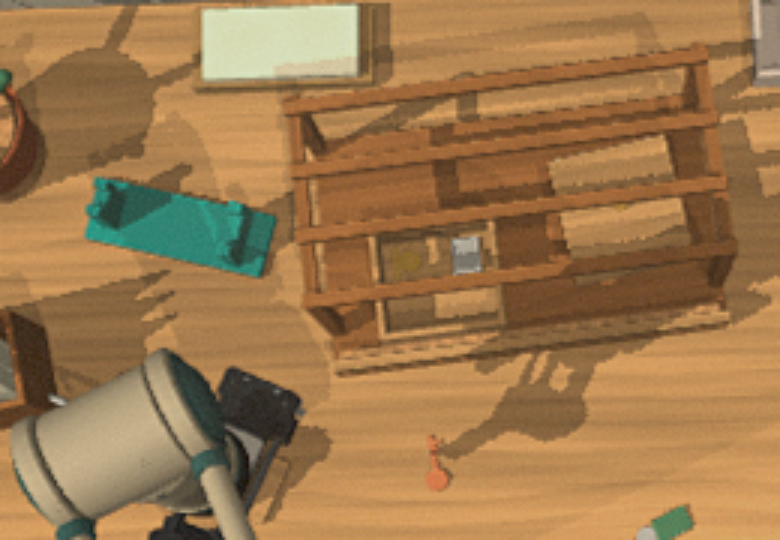

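View pics/w20.png

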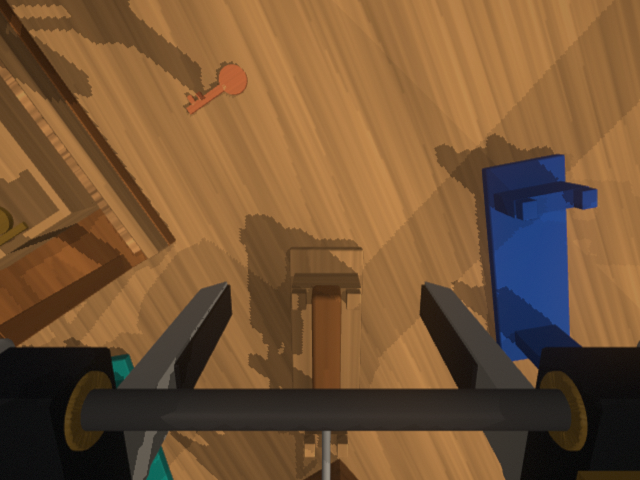

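The hook lies in its rest (rod in its notch, handle between the cheeks) and the key and other things are untouched. There's time for one closer check of the tray against the buffer, from above the lip.

Run:
```python
from h import *
to((.64,.115,.27),Rdown(95.4))
```

```text
turn [59.9, 0.01, -0.02] shift cm [-6.16, 6.51, -26.64] clk 22.95
```

>>> apply_moves --steps '[[[0,0,0],[-5,0,0],100],[[59.9,0,0],[-6.2,6.5,-26.6],100],[[59.9,0,0],[-6.2,6.5,-26.6],100],[[59.9,0,0],[-6.2,6.5,-26.6],100],[[59.9,0,0],[-6.2,6.5,-26.6],100],[[59.9,0,0],[-6.2,6.5,-26.6],100],[[59.9,0,0],[-6.2,6.5,-26.6],100],[[59.9,0,0],[-6.2,6.5,-26.6],100],[[59.9,0,0],[-6.2,6.5,-26.6],100],[[59.9,0,0],[-6.2,6.5,-26.6],100]]'

```text
clock: 23.95
eef_pos: [0.6392, 0.1149, 0.2698]
tcp_rot: [[-0.002, -0.995, -0.097], [-0.0, -0.097, 0.995], [-1.0, 0.002, -0.0]]
contact_force: [-0.7, -0.1, -0.7]
finger_gap: 0.0938
```

>>> apply_moves --steps '[[[0,0,0],[0,0,0],100],[[0,0,0],[0,0,0],100]]'

```text
clock: 24.15
eef_pos: [0.6387, 0.1151, 0.2706]
tcp_rot: [[-0.001, -0.995, -0.096], [-0.0, -0.096, 0.995], [-1.0, 0.001, -0.0]]
contact_force: [0.0, 0.3, -0.7]
finger_gap: 0.094
```

Run:
```python
from h import *
s=arm.sense();print(s['clock'],s['eef_pos'])
snap('wrist','pics/w21.png')
```

```text
24.15 [0.63868177 0.11507795 0.27062725]
```

View pics/w21.png

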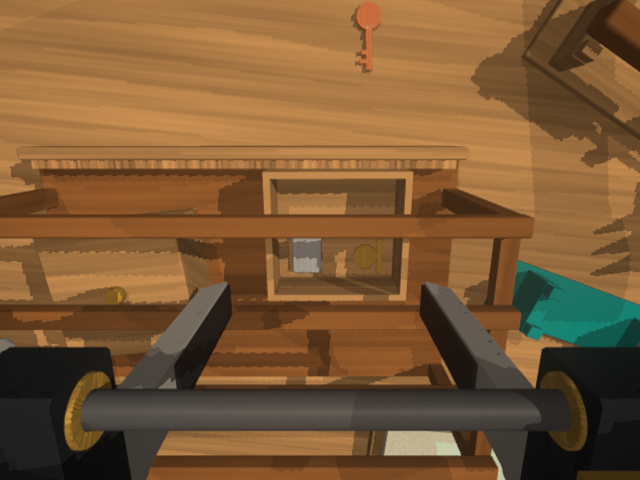

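Run:
```python
from h import *
np.set_printoptions(precision=4,suppress=True)
W=dict(np.load('pics/w21.npz'))
im=cv2.imread('pics/w21.png');cv2.imwrite('pics/w21c.png',cv2.resize(im[135:195,240:440],None,fx=4,fy=6,interpolation=cv2.INTER_CUBIC))
u=np.array([np.cos(np.radians(5.4)),np.sin(np.radians(5.4)),0])
for n,p,z in [('rimL',(263,172),.085),('rimR',(413,171),.085),('buf left',(100,170),.051),('buf right',(440,168),.051),('lip inner L',(100,161),.054),('lip inner R',(460,159.5),.054)]:
    X=plane(W,p,z);print(n,X,'along',X@u*1000)
```

```text
rimL [0.5946 0.0565 0.085 ] along 597.2904275335692
rimR [0.5815 0.1845 0.085 ] along 596.3187072376843
buf left [ 0.6108 -0.1019  0.051 ] along 598.5508288381692
buf right [0.5785 0.2171 0.051 ] along 596.384477907446
lip inner L [ 0.6021 -0.0997  0.054 ] along 590.0500340164148
lip inner R [0.5689 0.2333 0.054 ] along 588.3718831837809
```

View pics/w21c.png

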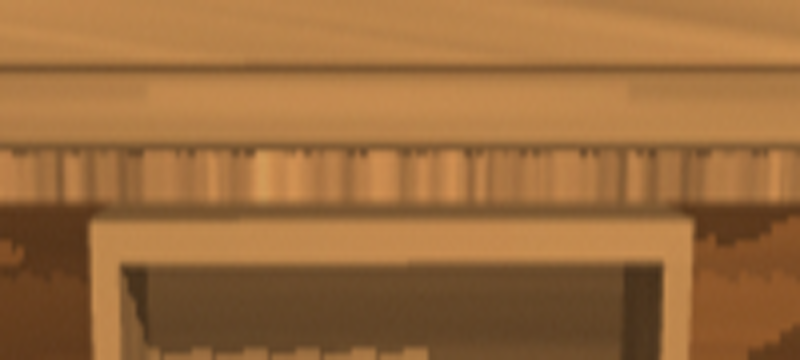

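The close view confirms it: the rim's front edge (row 171–172) lies on the buffer's face (row 168–170), square within about 0.5° and within 1 mm along x (597.3/596.3 against 598.6/596.4 mm). The buffer stands out about 8 mm. Handing in.

Run:
```python
from cell import arm
s=arm.sense();print(s['clock'],s['contact_force'],s['qvel'].round(3) if hasattr(s['qvel'],'round') else s['qvel']);print(arm.finish_job())
```

```text
24.2 [ 0.23247878  0.21562016 -0.06183087] [-0.004  0.     0.001 -0.    -0.     0.003]
the job is handed in; nothing more can be done
None
```

The job is done and handed in at 24.2 s: the tray is square and snug against the cork buffer, and the reach hook is back in its rest.

- **What I did:** I took the hook from the wooden rest, not the blue or turquoise look-alikes, and hooked it over the tray's front wall. I dragged the tray to the buffer (4–5 N of drag) and held it there for more than 1 s. Then I unhooked it, withdrew it and laid it back.
- **Pull:** About 14.6 N on the hook during the hold, and the highest reading was about 15 N. That puts roughly 10 N on the buffer, worked out as pull minus drag because it could not be measured directly.
- **Last checks:** The tray's front rim lies on the buffer face to within about 1 mm and is parallel to it to within about 0.5°. The hook lies in both notches, and its seat height matches the pick to 0.1 mm. The closed box and the mailbox key show no visible change in the last pictures; I did not check the other bystanders one by one. The gripper was open and clear, with about zero force.
- **What disagreed:**
  - During the hold the arm's measured position barely changed as force built up, less than 6 N/mm would suggest.
  - Camera heights read 2–9 mm below the text's values.
  - Partway through the pull, about 4 N of uplift appeared on the hook. I relieved it with a slight nose-down turn.
  - Before seating, the hook was 2.4 mm off sideways over the rest, and I corrected it.

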